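# Gather the die set into its tray

## Robot

A 7-joint arm with a two-finger parallel gripper is mounted at the origin on the work surface. World frame = base frame: x ahead of the robot, y to its left, z up, the work surface at z = 0. Lengths are in m, angles in rad, forces in N, time in s.
With the tool pointing down it reaches from about 0.425 to 1.025 m from the base axis. Payload 3.6 kg.
Tool frame: the origin (TCP) lies at the very end of the fingers, on their centre line; the grasp point (between the pads) lies 19 mm behind it (r.grip_depth is the distance from the TCP to the grasp point, in m); z points along the fingers, y is the line along which they close (so a half turn about z gives the same grasp; the last joint's range is limited). The gripper opens to 85 mm and grips with 20 to 120 N. Pads are 22 mm wide; open, the fingers measure 114 mm over their backs; the gripper's body (76 mm by 85 mm) begins 54 mm behind the grasp point. The pads swing forward as they close: fully open they stand 13 mm farther back than shut.
Start: joints at [-0.093, 0.591, 0.048, 1.609, -0.033, 0.943, -0.034], TCP at [0.725, 0, 0.231] pointing down, gripper open.
Joint ranges: [-2.69, 2.69], [-0.47, 2.24], [-1.27, 1.36], [0.19, 2.51], [-1.53, 4.68], [0.08, 2.07], [-3.09, 3.09]. Speed limits (rad/s): [2.57, 2.57, 3.14, 3.14, 3.14, 3.14, 3.14].

## Interface

Orientations are given as a unit quaternion [x, y, z, w].
In Python, from rig import r gives the robot as it stands.
- The arm moves only by the tool drive_tool, never from a script. Its argument "plan" is a list of rows, each an object of numbers: "x", "y", "z": the shift along the tool's x, y, z as a fraction of full scale; "ax", "ay", "az": the turn, a rotation vector about the tool's x, y, z as a fraction of full scale; "gripper": the opening, from -1 (shut) to 1 (fully open). A call has 1 to 20 rows; each row is the pose to reach, as a shift and turn from the pose commanded when the call began, along the tool's axes at that moment; what a row does not reach only later rows make up. Full scale, the value 1, is 20 cm for a shift and 2 rad for a turn. A row lasts 1/12 s, in which the tool goes at most 41.7 mm and 7.16 degrees, less where a joint would pass 70% of its speed; a pose out of reach is approached as far as the arm can. A call with a number of a shift or a turn outside -1 to 1 is refused whole. A call with a gripper value outside its range is refused whole. The fingers move at their own pace and stop on an object; the grip force is fixed at half the most. Time passes only in rows, so rows that repeat a pose let the fingers close. It gives the time, the measured TCP pose, the force, the opening and the grip force at its end, in the units of the state.
- r.get_state(): the state, without advancing time (a new reading comes with each control period).
- r.snapshot(name): name is "scene" or "side" or "wrist"; returns a dict with "color" (384x512x3 uint8, red, green, blue), "fx", "fy", "cx", "cy" (pixels), "D" ([k1, k2, p1, p2, k3] as OpenCV has them; the pictures are not rectified), "R" (3x3) and "t" (3): a world point X has camera coordinates R X + t. Camera axes: x right, y down, z forward; pixel columns grow to the right and rows downward; lengths in m; the calibration is good to about 2 mm. A picture is of the moment at which its call begins. There is no depth.
- r.sign_off(): hands the job in; it is judged then, once.
The state is a dict: "t": time; "qpos": joint angles; "qd": joint speeds; "joint_torque": joint torques, N m; "tcp_pos": TCP position; "orientation": TCP orientation; "wrist_force": force on the tool from outside, world axes, zero at the start; "torque": the same for the moment, N m; "finger_gap": opening from 0.0 (shut) to 1.0 (fully open); "grip_force": force on a finger pad.
Only numpy, scipy, OpenCV 4.12 (cv2) and the standard library are available. Lean on these libraries where they do the work, as an engineer would, in place of code of your own. Each camera call takes 0.05 s, during which the arm holds its last target. There are 200 camera calls.

## Task

Put the die set away in the tray on the bench: the collar with the bore in the wide round nest, the plain tall plunger in the small round nest, and the punch with the square foot in the square nest with its foot parallel to the nest's sides, each standing flat on the bottom of its nest. The steel ball goes on top of the collar, resting in its bore; it must not be lifted out of the walled groove of its chute, so push it along the groove until it drops into the pocket at the open end, and lift it out there. Leave the two look-alikes, the solid disc and the punch with the round foot, where they are.

Things in the scene. Friction and masses are not known exactly. Their poses are not given: they have to be found in the camera images.
- ball_center (a point): centre of the steel ball, 36 mm diameter, 0.15 to 0.23 kg. It starts in the straight part of the chute's smooth, slippery groove, 42 mm wide; the walls are 20 mm high above its floor, so the ball's top 16 mm stands above them. Around the pocket there are only curbs 4 mm high, 17 mm either side of the ball's path, so there it can be gripped across (along the chute's x)
- chute_exit (a point): pocket of the fixed grey ball chute: centre of a 20 mm hole (ball sinks 3 mm and stays) in the groove's floor, 10 mm above the bench; chute axes, z up. Seen from it the groove's centre line runs from a closed end at (-185, -105) mm along +x to (-80, -105), in a quarter circle about (-80, -25) to (0, -25), where the walls end, then along +y to (0, 0); end stop at y = 20, 16 mm high
- collar: steel collar with an open bore: ring 56 mm outside, bore 24 mm, 26 mm high, 0.32 to 0.48 kg, origin at the centre of its underside, z up. The ball sits in the upper mouth of the bore with its centre 39.4 mm above the collar's underside
- plunger: plain solid steel cylinder, 40 mm diameter, 60 mm high, standing, two small dark dots on top, 0.44 to 0.66 kg, origin at the centre of its underside, z up
- punch_square: steel punch with a SQUARE foot: foot 50 x 50 x 14 mm, on it a round stem 30 mm in diameter and 30 mm high (44 mm in all), 0.34 to 0.50 kg, origin at the centre of its underside, x and y parallel to the foot's sides, z up
- disc: look-alike of the collar, to be left: solid steel disc without a bore, 56 mm diameter, 26 mm high, origin at the centre of its underside
- punch_round: look-alike of the square-footed punch, to be left: round foot 54 mm diameter and 14 mm high, round stem 30 mm diameter and 30 mm high, origin at the centre of its underside
- nest_wide: nest for the collar: fixed wooden block 92 x 92 x 12 mm with a round felt-lined recess 76 mm wide, 6 mm deep. Origin at the centre of its underside, 5 mm above the bench; recess floor 6 mm above the origin; x, y along its sides. The three nests lie in a row, 96 mm apart, in any order, in a fixed aluminium tray whose rim is 16 mm above the bench
- nest_small: nest for the plunger: the same kind of block with a round recess 58 mm in diameter, 6 mm deep; origin and axes as for the wide nest
- nest_square: nest for the square-footed punch: the same kind of block with a square recess 68 x 68 mm, 6 mm deep, sides parallel to x and y; origin and axes as for the wide nest
Not all that is in view belongs to the job. Leave any brown look-alike of the plunger alone. Leave any green look-alike of the punch_square alone.

How it is judged:
On the way:
1. the ball has been pushed along the groove and sits in the chute's pocket (horizontal distance between ball_center and chute_exit below 0.006 m and z of ball_center in the frame of chute_exit below 0.019 m), for 0.2 s.
At the end, for the whole second after the job is handed in: Collar, plunger and square punch each upright and at rest on the floor of its own nest, within 12 mm of its centre; square foot parallel to the nest within 0.25 rad; ball in the mouth of the collar's bore (within 8 mm of its axis); disc and round-footed punch upright, within 30 mm of their start (horizontal distance between collar and nest_wide below 0.012 m and z of collar in the frame of nest_wide between 0.003 and 0.009 m and angle between each of collar, plunger, punch_square's own z axis and vertical below 0.1 rad and linear speed of each of collar, plunger, punch_square below 0.02 m/s and horizontal distance between plunger and nest_small below 0.012 m and z of plunger in the frame of nest_small between 0.003 and 0.009 m and horizontal distance between punch_square and nest_square below 0.012 m and z of punch_square in the frame of nest_square between 0.003 and 0.009 m and (angle between the x axis of punch_square and the x axis of nest_square, either way round below 0.25 rad or angle between the x axis of punch_square and the y axis of nest_square, either way round below 0.25 rad) and horizontal distance between ball_center and collar below 0.008 m and z of ball_center in the frame of collar between 0.036 and 0.043 m and distance of each of disc, punch_round from where it was at the start of the episode below 0.03 m and angle between each of disc, punch_round's own z axis and vertical below 0.15 rad); the robot touches nothing.
It fails at once if a look-alike is moved more than 30 mm (distance of any of disc, punch_round from where it was at the start of the episode above 0.03 m).
It fails at once if the ball is lifted out of the groove (centre 36 to 70 mm above the groove's floor) elsewhere than at the open end (z of ball_center in the frame of chute_exit between 0.036 and 0.07 m and y of ball_center in the frame of chute_exit between -0.13 and -0.035 m and x of ball_center in the frame of chute_exit between -0.19 and 0.025 m).
It also fails if it takes over 120 s, if anything falls off the work surface, if the arm or the gripper's body presses on something with over 40 N, if the wrist force passes 120 N, or if a joint passes its speed limit or range.

## Working session

There is one attempt and no reset: what is moved stays moved. The work goes in short steps, Python scripts to look and compute and a tool call to move; the robot and the scene stay as the last step left them, time stands still between calls to the robot, and variables do not carry over. Pictures are saved under pics/ and viewed, at most 15 in all, crops included, and the job is handed in when it is done.

Besides the shell and the picture viewer there is one more tool, called after "Call:" as name(argument=value, ...) on one line, values as JSON. drive_tool: Moves the arm, as the interface text tells. Its arguments: {"type":"object","properties":{"plan":{"type":"array"}},"required":["plan"]}

```bash
ls; mkdir -p pics
python3 - <<'E'
from rig import r
import cv2,json,pickle
S={}
for n in("scene","side","wrist"):
    s=r.snapshot(n);S[n]=s;cv2.imwrite(f"pics/{n}0.png",cv2.resize(s["color"][:,:,::-1],(800,600),interpolation=cv2.INTER_CUBIC))
    print(n,s["fx"],s["cx"],s["D"],(-s["R"].T@s["t"]).round(3),s["R"][2].round(2))
pickle.dump(S,open("s0.pkl","wb"))
print(r.get_state())
E
```

```text
pics
scene 438.280158102058 260.9619995807513 [0.02934428 0.         0.         0.         0.        ] [1.278 0.224 0.88 ] [-0.67 -0.17 -0.72]
side 372.61260231456237 261.25926971753063 [0.03285184 0.         0.         0.         0.        ] [ 0.425 -0.702  0.535] [ 0.12  0.83 -0.55]
wrist 304.8214998789762 250.17929189970386 [-0.00193392  0.          0.          0.          0.        ] [0.724 0.07  0.373] [-0.   -0.28 -0.96]
{'t': 0.15, 'qpos': array([-0.09354432,  0.59193229,  0.04830866,  1.60953925, -0.03328331,
        0.94269614, -0.03370389]), 'qd': array([-1.29366311e-03, -4.14717000e-03,  6.48665604e-04, -4.27062800e-03,
        5.97695686e-04,  5.51539265e-05,  2.95069999e-04]), 'joint_torque': array([ 2.83839137e-03, -5.49247491e+01,  1.54947661e+00, -1.98453355e+01,
        9.54968476e-03,  5.72513367e-03,  5.49048636e-06]), 'tcp_pos': array([7.24352570e-01, 4.21131798e-05, 2.30381901e-01]), 'orientation': array([ 7.07060149e-01,  7.07152856e-01, -6.64511407e-04, -5.85008948e-04]), 'wrist_force': array([-1.04106614,  0.09378794, -0.08426992]), 'torque': array([-0.05019327,  0.02077544,  0.00436994]), 'grip_force': 0.0, 'finger_gap': 0.9983863001406624}
```

View pics/scene0.png

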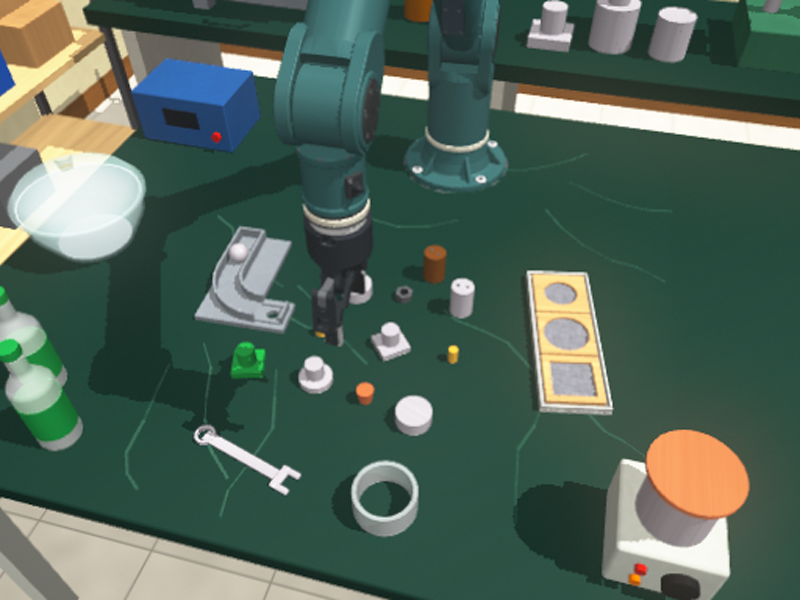

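View pics/side0.png

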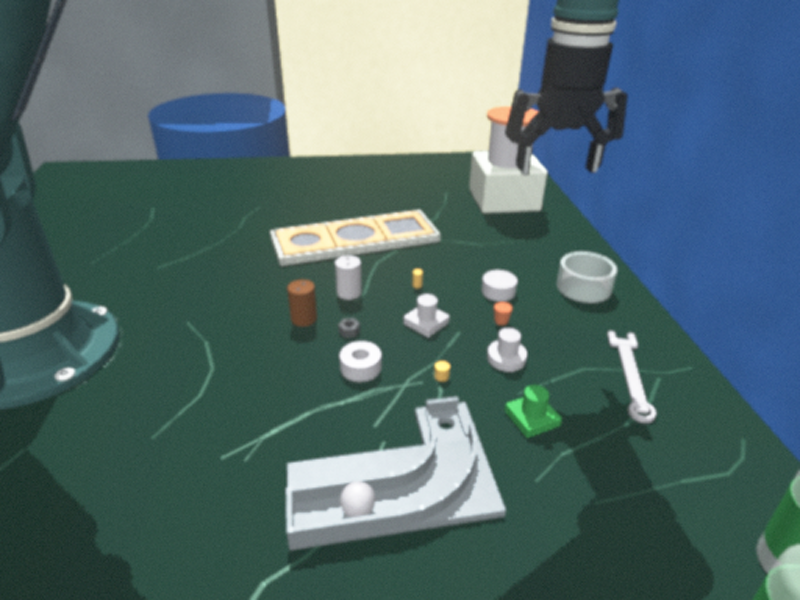

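View pics/wrist0.png

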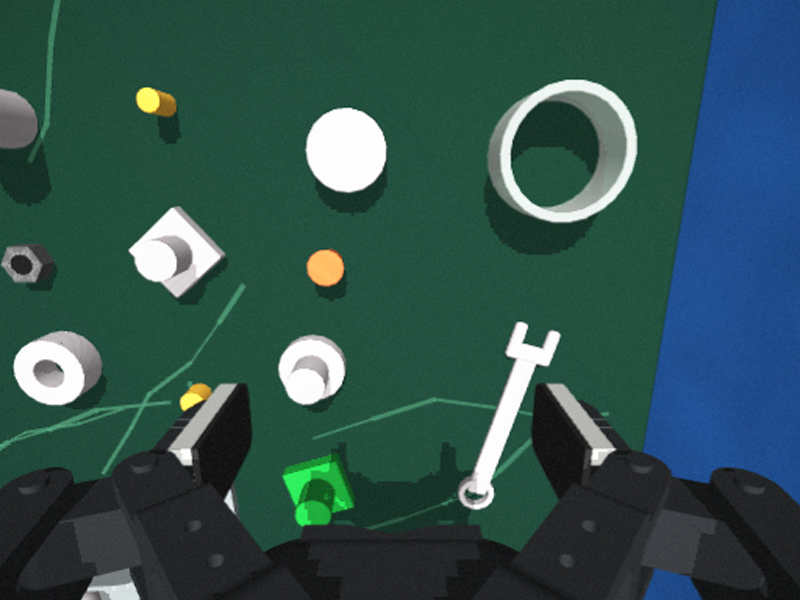

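The scene and side views show the tray at right, with nests ordered small, wide, square going away from the robot. The ball is in the chute's straight part (scene 239,252; side 358,499). The collar (side 361,357), plunger and square punch (wrist 157,261) lie between tray and chute. I'll enlarge crops to get pixels.

```bash
cat > h.py <<'E'
import numpy as np,cv2,pickle
from scipy.optimize import least_squares
def K(s): return np.array([[s["fx"],0,s["cx"]],[0,s["fy"],s["cy"]],[0,0,1.]])
def ray(s,uv):
    p=cv2.undistortPoints(np.array([[uv]],float),K(s),np.array(s["D"],float)).ravel()
    R=np.array(s["R"]);return -R.T@s["t"], R.T@np.array([p[0],p[1],1])
def onz(s,uv,z):
    c,d=ray(s,uv);return c+d*(z-c[2])/d[2]
def tri(*prs):
    A=[];b=[]
    for s,uv in prs:
        c,d=ray(s,uv);d=d/np.linalg.norm(d);P=np.eye(3)-np.outer(d,d);A.append(P);b.append(P@c)
    x,_,_,_=np.linalg.lstsq(np.vstack(A),np.hstack(b),rcond=None)
    return x,np.linalg.norm(np.vstack(A)@x-np.hstack(b))
def proj(s,X):
    return cv2.projectPoints(np.atleast_2d(np.array(X,float)),cv2.Rodrigues(np.array(s["R"]))[0],np.array(s["t"],float),K(s),np.array(s["D"],float))[0][:,0]
def crop(s,x0,y0,x1,y1,k,f):
    im=cv2.resize(s["color"][y0:y1,x0:x1,::-1],None,fx=k,fy=k,interpolation=cv2.INTER_CUBIC)
    cv2.imwrite("pics/"+f,im)
# crop pixel (U,V) -> original: x0+(U+.5)/k-.5
def un(x0,y0,k): return lambda U,V:(x0+(U+.5)/k-.5,y0+(V+.5)/k-.5)
E
python3 - <<'E'
from h import *
S=pickle.load(open("s0.pkl","rb"))
crop(S["scene"],118,136,398,276,2.85,"sc1.png")
crop(S["side"],170,125,360,355,2.6,"sd1.png")
f=un(0,0,800/512)
pts={"plunger":[("scene",462,284),("side",348,263)],"collar":[("side",361,356),("wrist",47,370)],"psq":[("scene",391,328),("side",428,300),("wrist",157,261)],
"disc":[("scene",414,408),("side",500,281),("wrist",346,150)],"prd":[("scene",314,362),("side",510,336),("wrist",309,386)],"ball":[("scene",239,252),("side",358,499)],
"nsmall":[("scene",561,293),("side",306,239)],"nwide":[("scene",567,333),("side",357,232)],"nsq":[("scene",574,379),("side",405,226)]}
for n,p in pts.items():
    x,e=tri(*[(S[c],f(u,v)) for c,u,v in p]);print(n,x.round(4),round(e,4))
E
```

```text
plunger [0.4434 0.1037 0.0601] 0.0031
collar [ 0.451  -0.0845  0.0226] 0.0023
psq [0.5586 0.0089 0.0441] 0.0033
disc [0.6908 0.0821 0.0242] 0.0049
prd [ 0.6587 -0.088   0.0428] 0.0044
ball [ 0.4337 -0.318   0.0285] 0.0011
nsmall [0.3728 0.2726 0.0155] 0.0014
nwide [0.4679 0.2918 0.0161] 0.0028
nsq [0.5625 0.3119 0.0143] 0.0036
```

View pics/sc1.png

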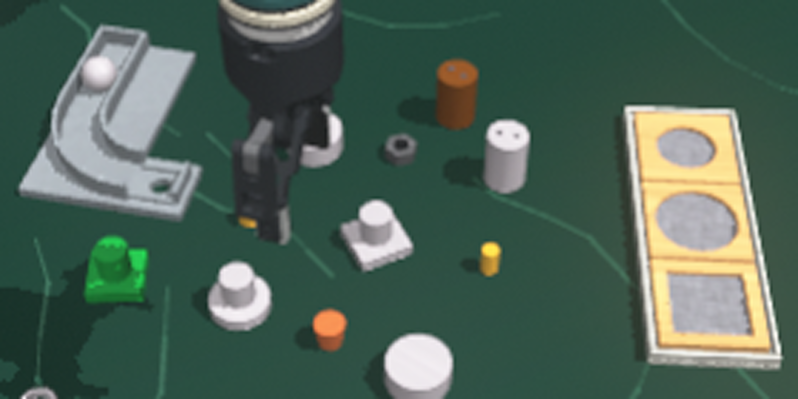

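View pics/sd1.png

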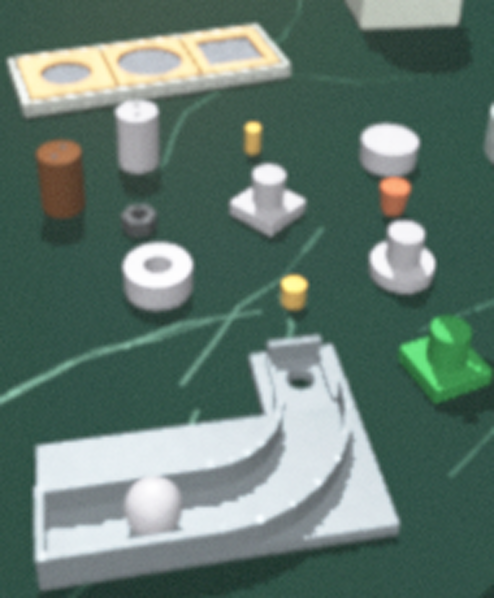

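Crops: the pocket hole is at scene crop (163,184) and side crop (300,378). Heights found so far agree with the text (60, 44, 26, 28, 16 mm). Next: chute yaw, foot yaw and cross-checks.

```bash
cat >> h.py <<'E'
from scipy.spatial.transform import Rotation as Rn
def go(x,y,z,yaw,s):
    "shift (tool axes, fraction) and turn to reach TCP x,y,z with tool y axis at world angle yaw (mod pi), pointing down"
    R0=Rn.from_quat(s["orientation"]); 
    best=None
    for k in(-1,0,1):
        a=yaw+k*np.pi; yv=np.array([np.cos(a),np.sin(a),0]);zv=np.array([0,0,-1.]);xv=np.cross(yv,zv)
        rv=(R0.inv()*Rn.from_matrix(np.c_[xv,yv,zv])).as_rotvec()
        if best is None or np.linalg.norm(rv)<np.linalg.norm(best): best=rv
    d=R0.inv().apply(np.array([x,y,z])-s["tcp_pos"])/.2
    return d.round(3),(best/2).round(3)
E
python3 - <<'E'
from h import *
S=pickle.load(open("s0.pkl","rb"))
sc=un(118,136,2.85);sd=un(170,125,2.6);w=un(0,0,800/512)
T=lambda a,b:tri((S["scene"],sc(*a)),(S["side"],sd(*b)))
P={}
for n,a,b in[("hole",(163,184),(300,378)),("ball",(98,73),(153,506)),("plunger",(508,133),(138,110)),("brown",(457,70),(60,150)),
 ("nS",(687,147),(67,73)),("nW",(697,220),(149,61)),("nQ",(710,305),(227,51)),("psq",(376,211),(269,174)),
 ("stopL?",(29,189),(397,530)),
 ("trayA",(627,107),(12,62)),("trayB",(735,110),(24,108)),("trayC",(779,362),(289,72)),("trayD",(648,360),(262,28))]:
    x,e=T(a,b);P[n]=x;print(n,x.round(4),round(e,4))
v=P["hole"][:2]-P["ball"][:2];D=np.linalg.norm(v);print("D",D,"chute yaw",np.arctan2(v[1],v[0])-np.arcsin(.105/D))
W=S["wrist"]
c=np.array([onz(W,w(*p),.014)[:2] for p in[(177,207),(225,257),(178,297),(130,250)]]);print(c.round(4),c.mean(0));e=np.diff(c,axis=0);print(np.hypot(*e.T),np.arctan2(e[:,1],e[:,0])%(np.pi/2))
print("collar wrist z.026",onz(W,w(47,370),.026),"side",onz(S["side"],sd(158,264),.026))
for n,p,z in[("disc",(346,150),.026),("prd",(309,386),.044),("nut",(22,263),.015),("yel",(197,395),.02),("psq",(157,261),.044),("green",(312,512),.044)]:print(n,onz(W,w(*p),z).round(4))
E
```

```text
hole [ 0.5467 -0.2059  0.0093] 0.0017
ball [ 0.4339 -0.3192  0.0287] 0.0005
plunger [0.4451 0.1059 0.061 ] 0.0013
brown [0.3727 0.0399 0.0625] 0.0011
nS [0.3724 0.2723 0.0155] 0.0011
nW [0.4653 0.2914 0.0155] 0.0003
nQ [0.5585 0.3127 0.0123] 0.0006
psq [0.5574 0.0088 0.0443] 0.0013
stopL? [ 0.5829 -0.3316  0.0025] 0.0062
trayA [0.3333 0.2142 0.0447] 0.028
trayB [ 0.3024  0.3059 -0.0217] 0.0387
trayC [ 0.6187  0.3603 -0.0174] 0.0468
trayD [0.6159 0.2786 0.0356] 0.0405
D 0.15985130871072212 chute yaw 0.07074495521980417
[[ 0.5651  0.0428]
 [ 0.597   0.0054]
 [ 0.5573 -0.0262]
 [ 0.5253  0.0107]] [0.56117087 0.00817966]
[0.04924373 0.0507762  0.04883698] [0.70705035 0.67076602 0.71296025]
collar wrist z.026 [ 0.4517843  -0.08269683  0.026     ] side [ 0.45160187 -0.08531454  0.026     ]
disc [0.6924 0.0825 0.026 ]
prd [ 0.6617 -0.0878  0.044 ]
nut [0.4417 0.0009 0.015 ]
yel [ 0.5653 -0.1073  0.02  ]
psq [0.5597 0.0079 0.044 ]
green [ 0.6587 -0.2009  0.044 ]
```

Run:
```python
from h import *
from rig import r
s=r.get_state()
print(go(.56,-.17,.13,.07,s))
```

```text
(array([-0.85 , -0.821,  0.503]), array([-0.001,  0.   , -0.035]))
```

Call:
drive_tool(plan=[{"x": -0.2, "y": -0.2, "z": 0.1, "az": -0.01, "gripper": 0.3}, {"x": -0.4, "y": -0.4, "z": 0.2, "az": -0.02, "gripper": 0.3}, {"x": -0.6, "y": -0.6, "z": 0.35, "az": -0.035, "gripper": 0.3}, {"x": -0.85, "y": -0.82, "z": 0.5, "az": -0.035, "gripper": 0.3}, {"x": -0.85, "y": -0.82, "z": 0.5, "az": -0.035, "gripper": 0.3}, {"x": -0.85, "y": -0.82, "z": 0.5, "az": -0.035, "gripper": 0.3}, {"x": -0.85, "y": -0.82, "z": 0.5, "az": -0.035, "gripper": 0.3}, {"x": -0.85, "y": -0.82, "z": 0.5, "az": -0.035, "gripper": 0.3}])

```text
schema error: expected keys x, y, z, ax, ay, az, gripper
```

Run:
```python
from h import *
from rig import r
s=r.get_state();print(s["tcp_pos"],s["finger_gap"])
print(go(.434,-.319,.10,.07,s),go(.434,-.319,.029,.07,s))
W=r.snapshot("wrist");pickle.dump(W,open("w1.pkl","wb"));cv2.imwrite("pics/w1.png",cv2.resize(W["color"][:,:,::-1],(800,600)))
```

```text
[7.24352570e-01 4.21131798e-05 2.30381901e-01] 0.9983863001406624
(array([-1.595, -1.451,  0.655]), array([-0.001,  0.   , -0.035])) (array([-1.595, -1.45 ,  1.01 ]), array([-0.001,  0.   , -0.035]))
```

View pics/w1.png

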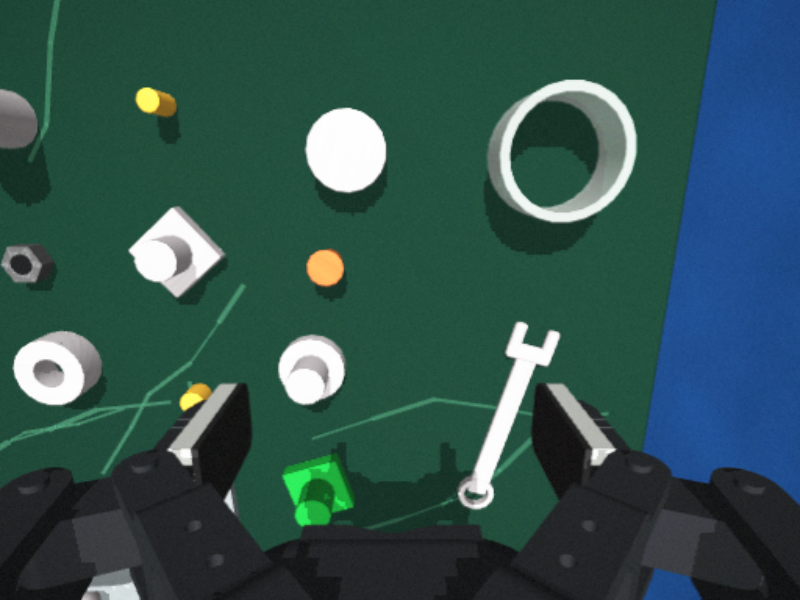

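The move was refused because every key is needed, so the picture is unchanged. I'll repeat it with full rows. The tool appears to take the last target gradually, so few rows are needed.

Call:
drive_tool(plan=[{"x": -0.2, "y": -0.2, "z": 0.1, "ax": 0, "ay": 0, "az": -0.01, "gripper": 0.3}, {"x": -0.4, "y": -0.4, "z": 0.2, "ax": 0, "ay": 0, "az": -0.02, "gripper": 0.3}, {"x": -0.6, "y": -0.6, "z": 0.35, "ax": 0, "ay": 0, "az": -0.035, "gripper": 0.3}, {"x": -0.85, "y": -0.82, "z": 0.5, "ax": 0, "ay": 0, "az": -0.035, "gripper": 0.3}, {"x": -0.85, "y": -0.82, "z": 0.5, "ax": 0, "ay": 0, "az": -0.035, "gripper": 0.3}, {"x": -0.85, "y": -0.82, "z": 0.5, "ax": 0, "ay": 0, "az": -0.035, "gripper": 0.3}, {"x": -0.85, "y": -0.82, "z": 0.5, "ax": 0, "ay": 0, "az": -0.035, "gripper": 0.3}, {"x": -0.85, "y": -0.82, "z": 0.5, "ax": 0, "ay": 0, "az": -0.035, "gripper": 0.3}, {"x": -0.85, "y": -0.82, "z": 0.5, "ax": 0, "ay": 0, "az": -0.035, "gripper": 0.3}, {"x": -0.85, "y": -0.82, "z": 0.5, "ax": 0, "ay": 0, "az": -0.035, "gripper": 0.3}])

```text
t: 1.03
tcp_pos: [0.5633, -0.1684, 0.132]
orientation: [0.681, 0.732, 0.001, 0.001]
wrist_force: [0.7, 0.4, -0.4]
finger_gap: 0.654
grip_force: 0.0
```

Run:
```python
from h import *
from rig import r
s=r.get_state();print(s["tcp_pos"],s["finger_gap"],np.abs(s["qd"]).max())
print(go(.434,-.319,.10,.07,s),go(.434,-.319,.029,.07,s))
```

```text
[ 0.5633441  -0.16842492  0.13201575] 0.6537154982453842 0.014129293825216233
(array([-0.704, -0.7  ,  0.158]), array([ 0.002, -0.   ,  0.001])) (array([-0.704, -0.701,  0.513]), array([ 0.002, -0.   ,  0.001]))
```

Call:
drive_tool(plan=[{"x": -0.2, "y": -0.2, "z": 0.05, "ax": 0, "ay": 0, "az": 0, "gripper": 0.3}, {"x": -0.4, "y": -0.4, "z": 0.1, "ax": 0, "ay": 0, "az": 0, "gripper": 0.3}, {"x": -0.6, "y": -0.6, "z": 0.16, "ax": 0, "ay": 0, "az": 0, "gripper": 0.3}, {"x": -0.704, "y": -0.7, "z": 0.16, "ax": 0, "ay": 0, "az": 0, "gripper": 0.3}, {"x": -0.704, "y": -0.7, "z": 0.16, "ax": 0, "ay": 0, "az": 0, "gripper": 0.3}, {"x": -0.704, "y": -0.7, "z": 0.16, "ax": 0, "ay": 0, "az": 0, "gripper": 0.3}, {"x": -0.704, "y": -0.7, "z": 0.16, "ax": 0, "ay": 0, "az": 0, "gripper": 0.3}])

```text
t: 1.62
tcp_pos: [0.4317, -0.3218, 0.0998]
orientation: [0.683, 0.731, 0.0, 0.001]
wrist_force: [0.7, 0.6, -0.1]
finger_gap: 0.653
grip_force: 0.0
```

Run:
```python
from h import *
from rig import r
s=r.get_state();print(s["tcp_pos"],s["finger_gap"],np.abs(s["qd"]).max())
print(go(.434,-.319,.029,.07,s))
W=r.snapshot("wrist");pickle.dump(W,open("w2.pkl","wb"));cv2.imwrite("pics/w2.png",cv2.resize(W["color"][:,:,::-1],(800,600)))
```

```text
[ 0.43169681 -0.32178994  0.09976505] 0.6526575214912992 0.05459560679803634
(array([0.014, 0.012, 0.354]), array([ 0.001,  0.001, -0.001]))
```

View pics/w2.png

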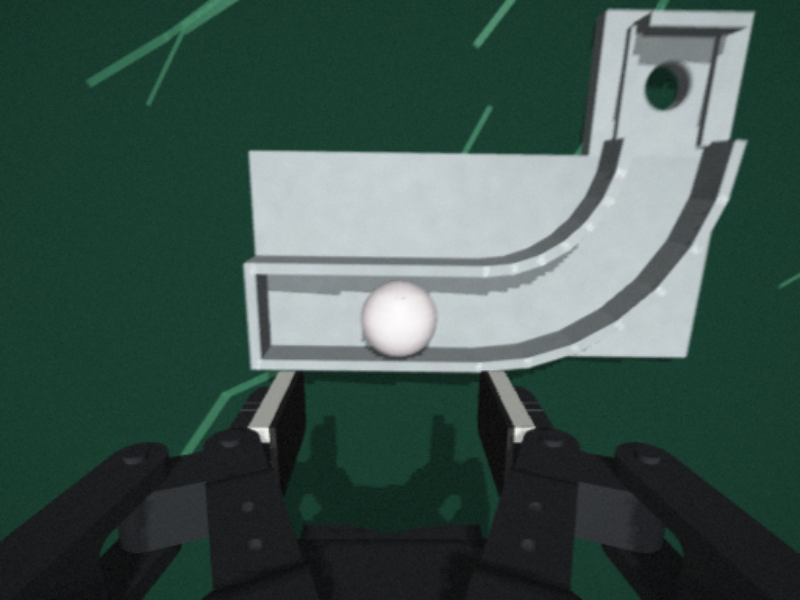

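The groove lies level in the image, with the ball at (400,319), the hole at (668,86), and the wall edges along rows 262 and 365.

Run:
```python
from h import *
from rig import r
W=pickle.load(open("w2.pkl","rb"));w=un(0,0,800/512)
h=onz(W,w(668,86),.010);b=onz(W,w(400,319),.028);print(h,b)
a,c=onz(W,w(250,262),.03),onz(W,w(490,261),.03);print("yaw",np.arctan2(c[1]-a[1],c[0]-a[0]))
a,c=onz(W,w(250,151),.03),onz(W,w(586,154),.03);print("yaw",np.arctan2(c[1]-a[1],c[0]-a[0]))
a,c=onz(W,w(255,366),.03),onz(W,w(480,371),.03);print("yaw",np.arctan2(c[1]-a[1],c[0]-a[0]))
v=h[:2]-b[:2];D=np.hypot(*v);print(D,np.arctan2(v[1],v[0])-np.arcsin(.105/D))
```

```text
[ 0.54859143 -0.20810447  0.01      ] [ 0.43559875 -0.31993408  0.028     ]
yaw 0.0709404589171218
yaw 0.05880396494124603
yaw 0.0421499501065069
0.15897549072456318 0.05876818608708456
```

Run:
```python
from h import *
from rig import r
s=r.get_state();print(go(.435,-.3195,.029,.06,s))
```

```text
(array([0.003, 0.007, 0.355]), array([0.001, 0.   , 0.005]))
```

Call:
drive_tool(plan=[{"x": 0.01, "y": 0.01, "z": 0.1, "ax": 0, "ay": 0, "az": 0.005, "gripper": 0.3}, {"x": 0.01, "y": 0.01, "z": 0.2, "ax": 0, "ay": 0, "az": 0.005, "gripper": 0.3}, {"x": 0.005, "y": 0.01, "z": 0.3, "ax": 0, "ay": 0, "az": 0.005, "gripper": 0.2}, {"x": 0.005, "y": 0.01, "z": 0.355, "ax": 0, "ay": 0, "az": 0.005, "gripper": 0.1}, {"x": 0.005, "y": 0.01, "z": 0.355, "ax": 0, "ay": 0, "az": 0.005, "gripper": 0.05}, {"x": 0.005, "y": 0.01, "z": 0.355, "ax": 0, "ay": 0, "az": 0.005, "gripper": 0.05}, {"x": 0.005, "y": 0.01, "z": 0.355, "ax": 0, "ay": 0, "az": 0.005, "gripper": 0.05}])

```text
t: 2.25
tcp_pos: [0.4346, -0.3187, 0.0291]
orientation: [0.685, 0.729, 0.0, 0.001]
wrist_force: [-0.3, -0.0, 0.6]
finger_gap: 0.52
grip_force: 0.0
```

```bash
cat > path.py <<'E'
from h import *
from rig import r
s=r.get_state();print(s["tcp_pos"],s["finger_gap"],s["wrist_force"],s["grip_force"])
h=np.array([.548,-.2072]);y=.06;ex=np.array([np.cos(y),np.sin(y)]);ey=np.array([-ex[1],ex[0]])
S=pickle.load
def pt(l): # l from straight start -119.5
    if l<39.5: return (-119.5+l,-105,0)
    l-=39.5
    if l<125.7: t=l/80; return (-80+80*np.sin(t),-25-80*np.cos(t),t)
    return (0,-25+l-125.7,np.pi/2)
import sys
for l in np.arange(float(sys.argv[1]),float(sys.argv[2])+.1,float(sys.argv[3])):
    a,b,t=pt(l);p=h+ex*a/1000+ey*b/1000
    R0=Rn.from_quat(s["orientation"]);d,q=go(p[0],p[1],.029,y+t,s);print(round(l,1),(round(a),round(b)),d,q)
E
python3 path.py 10 100 10
python3 - <<'E'
from h import *
from rig import r
s=r.snapshot("side");crop(s,170,200,370,350,4,"sd2.png")
E
```

```text
[ 0.43462956 -0.31866626  0.02909357] 0.5200913878789102 [-0.33453766 -0.00540688  0.63239897] 0.0
10.0 (-110, -105) [-0.003  0.052  0.001] [0.001 0.    0.001]
20.0 (-100, -105) [-0.003  0.102  0.001] [0.001 0.    0.001]
30.0 (-90, -105) [-0.003  0.152  0.001] [0.001 0.    0.001]
40.0 (-80, -105) [-0.003  0.202  0.001] [ 0.001  0.    -0.002]
50.0 (-70, -104) [0.    0.252 0.001] [ 0.001  0.    -0.065]
60.0 (-60, -102) [0.01  0.301 0.001] [ 0.001  0.    -0.127]
70.0 (-50, -99) [0.025 0.348 0.001] [ 0.001  0.    -0.19 ]
80.0 (-41, -95) [0.047 0.393 0.001] [ 0.001  0.001 -0.252]
90.0 (-33, -90) [0.074 0.435 0.001] [ 0.001  0.001 -0.315]
100.0 (-25, -83) [0.106 0.474 0.001] [ 0.001  0.001 -0.377]
```

View pics/sd2.png

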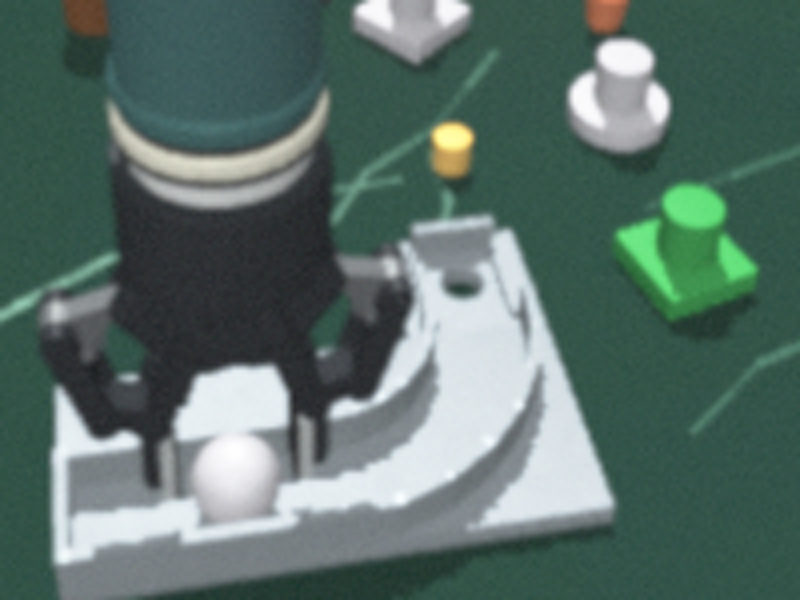

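The side view shows the ball (235,480) caged between the two fingers with clearance to the walls. I'll drag it along the groove.

Call:
drive_tool(plan=[{"x": 0, "y": 0.025, "z": 0, "ax": 0, "ay": 0, "az": 0, "gripper": 0.05}, {"x": 0, "y": 0.05, "z": 0, "ax": 0, "ay": 0, "az": 0, "gripper": 0.05}, {"x": 0, "y": 0.08, "z": 0, "ax": 0, "ay": 0, "az": 0, "gripper": 0.05}, {"x": 0, "y": 0.115, "z": 0, "ax": 0, "ay": 0, "az": 0, "gripper": 0.05}, {"x": 0, "y": 0.15, "z": 0, "ax": 0, "ay": 0, "az": 0, "gripper": 0.05}, {"x": 0, "y": 0.18, "z": 0, "ax": 0, "ay": 0, "az": 0, "gripper": 0.05}, {"x": 0, "y": 0.2, "z": 0, "ax": 0, "ay": 0, "az": 0, "gripper": 0.05}, {"x": 0, "y": 0.225, "z": 0, "ax": 0, "ay": 0, "az": -0.035, "gripper": 0.05}, {"x": 0, "y": 0.25, "z": 0, "ax": 0, "ay": 0, "az": -0.065, "gripper": 0.05}, {"x": 0.005, "y": 0.275, "z": 0, "ax": 0, "ay": 0, "az": -0.095, "gripper": 0.05}, {"x": 0.01, "y": 0.3, "z": 0, "ax": 0, "ay": 0, "az": -0.125, "gripper": 0.05}, {"x": 0.017, "y": 0.325, "z": 0, "ax": 0, "ay": 0, "az": -0.16, "gripper": 0.05}, {"x": 0.025, "y": 0.348, "z": 0, "ax": 0, "ay": 0, "az": -0.19, "gripper": 0.05}, {"x": 0.035, "y": 0.37, "z": 0, "ax": 0, "ay": 0, "az": -0.22, "gripper": 0.05}, {"x": 0.047, "y": 0.393, "z": 0, "ax": 0, "ay": 0, "az": -0.25, "gripper": 0.05}, {"x": 0.06, "y": 0.415, "z": 0, "ax": 0, "ay": 0, "az": -0.285, "gripper": 0.05}, {"x": 0.074, "y": 0.435, "z": 0, "ax": 0, "ay": 0, "az": -0.315, "gripper": 0.05}, {"x": 0.09, "y": 0.455, "z": 0, "ax": 0, "ay": 0, "az": -0.345, "gripper": 0.05}, {"x": 0.106, "y": 0.474, "z": 0, "ax": 0, "ay": 0, "az": -0.375, "gripper": 0.05}, {"x": 0.106, "y": 0.474, "z": 0, "ax": 0, "ay": 0, "az": -0.375, "gripper": 0.05}])

```text
t: 3.97
tcp_pos: [0.5282, -0.2914, 0.0283]
orientation: [0.37, 0.929, 0.001, 0.001]
wrist_force: [0.4, 0.4, -0.7]
finger_gap: 0.524
grip_force: 0.0
```

```bash
python3 path.py 105 195 7.5
```

```text
[ 0.52823831 -0.29136299  0.02832818] 0.5243116371460295 [ 0.4255311   0.4368706  -0.65904336] 0.0
105.0 (-22, -80) [ 0.001  0.023 -0.003] [ 0.001  0.001 -0.033]
112.5 (-17, -74) [ 0.005  0.06  -0.003] [ 0.001  0.001 -0.08 ]
120.0 (-12, -68) [ 0.013  0.096 -0.003] [ 0.001  0.001 -0.127]
127.5 (-9, -61) [ 0.024  0.132 -0.003] [ 0.001  0.001 -0.174]
135.0 (-6, -54) [ 0.038  0.167 -0.003] [ 0.001  0.001 -0.221]
142.5 (-3, -47) [ 0.056  0.2   -0.003] [ 0.001  0.001 -0.268]
150.0 (-1, -40) [ 0.076  0.231 -0.003] [ 0.001  0.001 -0.314]
157.5 (0, -33) [ 0.1    0.261 -0.003] [ 0.001  0.001 -0.361]
165.0 (0, -25) [ 0.126  0.287 -0.003] [ 0.001  0.001 -0.408]
172.5 (0, -18) [ 0.153  0.313 -0.003] [ 0.001  0.001 -0.409]
180.0 (0, -10) [ 0.18   0.339 -0.003] [ 0.001  0.001 -0.409]
187.5 (0, -3) [ 0.208  0.364 -0.003] [ 0.001  0.001 -0.409]
195.0 (0, 5) [ 0.235  0.39  -0.003] [ 0.001  0.001 -0.409]
```

Call:
drive_tool(plan=[{"x": 0.001, "y": 0.023, "z": 0, "ax": 0, "ay": 0, "az": -0.033, "gripper": 0.05}, {"x": 0.005, "y": 0.06, "z": 0, "ax": 0, "ay": 0, "az": -0.08, "gripper": 0.05}, {"x": 0.013, "y": 0.096, "z": 0, "ax": 0, "ay": 0, "az": -0.127, "gripper": 0.05}, {"x": 0.024, "y": 0.132, "z": 0, "ax": 0, "ay": 0, "az": -0.174, "gripper": 0.05}, {"x": 0.038, "y": 0.167, "z": 0, "ax": 0, "ay": 0, "az": -0.22, "gripper": 0.05}, {"x": 0.056, "y": 0.2, "z": 0, "ax": 0, "ay": 0, "az": -0.268, "gripper": 0.05}, {"x": 0.076, "y": 0.231, "z": 0, "ax": 0, "ay": 0, "az": -0.315, "gripper": 0.05}, {"x": 0.1, "y": 0.261, "z": 0, "ax": 0, "ay": 0, "az": -0.36, "gripper": 0.05}, {"x": 0.126, "y": 0.287, "z": 0, "ax": 0, "ay": 0, "az": -0.409, "gripper": 0.05}, {"x": 0.14, "y": 0.3, "z": 0, "ax": 0, "ay": 0, "az": -0.409, "gripper": 0.05}, {"x": 0.153, "y": 0.313, "z": 0, "ax": 0, "ay": 0, "az": -0.409, "gripper": 0.05}, {"x": 0.167, "y": 0.326, "z": 0, "ax": 0, "ay": 0, "az": -0.409, "gripper": 0.05}, {"x": 0.18, "y": 0.339, "z": 0, "ax": 0, "ay": 0, "az": -0.409, "gripper": 0.05}, {"x": 0.194, "y": 0.352, "z": 0, "ax": 0, "ay": 0, "az": -0.409, "gripper": 0.05}, {"x": 0.208, "y": 0.364, "z": 0, "ax": 0, "ay": 0, "az": -0.409, "gripper": 0.05}, {"x": 0.222, "y": 0.377, "z": 0, "ax": 0, "ay": 0, "az": -0.409, "gripper": 0.05}, {"x": 0.232, "y": 0.387, "z": 0, "ax": 0, "ay": 0, "az": -0.409, "gripper": 0.05}, {"x": 0.232, "y": 0.387, "z": 0, "ax": 0, "ay": 0, "az": -0.409, "gripper": 0.05}, {"x": 0.232, "y": 0.387, "z": 0, "ax": 0, "ay": 0, "az": -0.409, "gripper": 0.05}])

```text
t: 5.55
tcp_pos: [0.5462, -0.2039, 0.0283]
orientation: [-0.029, 1.0, 0.0, -0.0]
wrist_force: [0.5, -0.3, 0.4]
finger_gap: 0.525
grip_force: 0.0
```

Run:
```python
from h import *
from rig import r
s=r.snapshot("side");crop(s,210,200,370,320,5,"sd3.png")
st=r.get_state();print(st["tcp_pos"],st["wrist_force"],st["grip_force"],st["qpos"])
```

```text
[ 0.54624029 -0.2042348   0.0282888 ] [-0.41046844 -0.67756306  0.54735904] 0.0 [ 0.52908852  0.73325241 -0.35168165  2.03434121  0.54128243  0.46412
  1.39764024]
```

View pics/sd3.png

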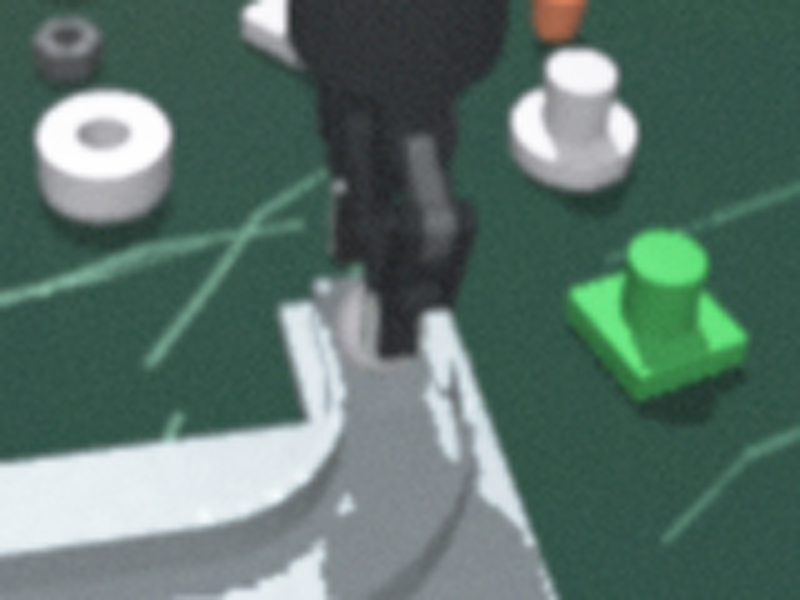

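Call:
drive_tool(plan=[{"x": 0, "y": 0, "z": -0.1, "ax": 0, "ay": 0, "az": 0, "gripper": 0.15}, {"x": 0, "y": 0, "z": -0.2, "ax": 0, "ay": 0, "az": 0, "gripper": 0.5}, {"x": 0, "y": 0, "z": -0.4, "ax": 0, "ay": 0, "az": 0, "gripper": 1}, {"x": 0, "y": 0, "z": -0.6, "ax": 0, "ay": 0, "az": 0.06, "gripper": 1}, {"x": 0, "y": 0, "z": -0.7, "ax": 0, "ay": 0, "az": 0.12, "gripper": 1}, {"x": 0, "y": 0, "z": -0.7, "ax": 0, "ay": 0, "az": 0.78, "gripper": 1}, {"x": 0, "y": 0, "z": -0.7, "ax": 0, "ay": 0, "az": 0.78, "gripper": 1}, {"x": 0, "y": 0, "z": -0.7, "ax": 0, "ay": 0, "az": 0.78, "gripper": 1}, {"x": 0, "y": 0, "z": -0.7, "ax": 0, "ay": 0, "az": 0.78, "gripper": 1}, {"x": 0, "y": 0, "z": -0.7, "ax": 0, "ay": 0, "az": 0.78, "gripper": 1}, {"x": 0, "y": 0, "z": -0.7, "ax": 0, "ay": 0, "az": 0.78, "gripper": 1}, {"x": 0, "y": 0, "z": -0.7, "ax": 0, "ay": 0, "az": 0.78, "gripper": 1}, {"x": 0, "y": 0, "z": -0.7, "ax": 0, "ay": 0, "az": 0.78, "gripper": 1}, {"x": 0, "y": 0, "z": -0.7, "ax": 0, "ay": 0, "az": 0.78, "gripper": 1}, {"x": 0, "y": 0, "z": -0.7, "ax": 0, "ay": 0, "az": 0.78, "gripper": 1}, {"x": 0, "y": 0, "z": -0.7, "ax": 0, "ay": 0, "az": 0.78, "gripper": 1}, {"x": 0, "y": 0, "z": -0.7, "ax": 0, "ay": 0, "az": 0.78, "gripper": 1}, {"x": 0, "y": 0, "z": -0.7, "ax": 0, "ay": 0, "az": 0.78, "gripper": 1}, {"x": 0, "y": 0, "z": -0.7, "ax": 0, "ay": 0, "az": 0.78, "gripper": 1}, {"x": 0, "y": 0, "z": -0.7, "ax": 0, "ay": 0, "az": 0.78, "gripper": 1}])

```text
t: 7.27
tcp_pos: [0.5462, -0.2043, 0.1683]
orientation: [0.682, 0.731, 0.0, -0.0]
wrist_force: [-0.2, 0.3, 0.4]
finger_gap: 0.998
grip_force: 0.0
```

Run:
```python
from h import *
from rig import r
W=r.snapshot("wrist");pickle.dump(W,open("w4.pkl","wb"));cv2.imwrite("pics/w4.png",cv2.resize(W["color"][:,:,::-1],(800,600)))
s=r.get_state();print(s["tcp_pos"],s["qpos"])
print(go(.4517,-.084,.07,.07,s),go(.4517,-.084,.002,.07,s))
```

```text
[ 0.5461637  -0.20431072  0.16825517] [ 0.33754748  0.49531288 -0.0781307   1.9828921   0.05983602  0.66562757
  0.29037621]
(array([ 0.632, -0.43 ,  0.491]), array([-0.   , -0.   , -0.001])) (array([ 0.632, -0.43 ,  0.831]), array([-0.   , -0.   , -0.001]))
```

View pics/w4.png

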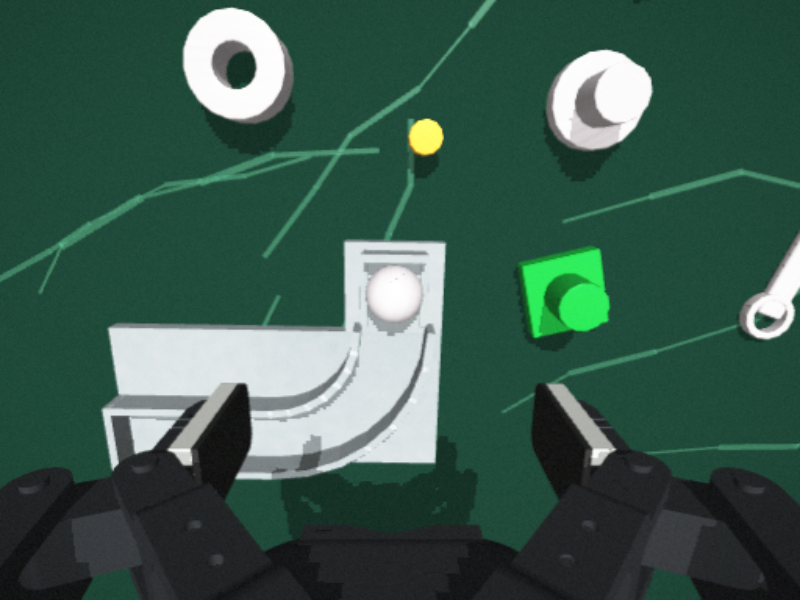

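The ball sits in the pocket at (395,294), between the curbs. The collar's top face centre is near (233,66).

Run:
```python
from h import *
from rig import r
W=pickle.load(open("w4.pkl","rb"));w=un(0,0,800/512)
print("ball",onz(W,w(395,294),.025),"collar",onz(W,w(234,66),.026))
```

```text
ball [ 0.54869067 -0.20884991  0.025     ] collar [ 0.45215679 -0.08673754  0.026     ]
```

Call:
drive_tool(plan=[{"x": 0.2, "y": -0.14, "z": 0, "ax": 0, "ay": 0, "az": 0, "gripper": 1}, {"x": 0.4, "y": -0.28, "z": 0.1, "ax": 0, "ay": 0, "az": 0, "gripper": 1}, {"x": 0.632, "y": -0.43, "z": 0.3, "ax": 0, "ay": 0, "az": 0, "gripper": 1}, {"x": 0.632, "y": -0.43, "z": 0.5, "ax": 0, "ay": 0, "az": 0, "gripper": 1}, {"x": 0.632, "y": -0.43, "z": 0.5, "ax": 0, "ay": 0, "az": 0, "gripper": 1}, {"x": 0.632, "y": -0.43, "z": 0.5, "ax": 0, "ay": 0, "az": 0, "gripper": 1}, {"x": 0.632, "y": -0.43, "z": 0.5, "ax": 0, "ay": 0, "az": 0, "gripper": 1}, {"x": 0.632, "y": -0.43, "z": 0.5, "ax": 0, "ay": 0, "az": 0, "gripper": 1}])

```text
t: 7.98
tcp_pos: [0.4536, -0.0848, 0.069]
orientation: [0.683, 0.731, 0.001, 0.001]
wrist_force: [-0.5, 0.2, 0.2]
finger_gap: 1.004
grip_force: 0.0
```

Run:
```python
from h import *
from rig import r
s=r.get_state();print(s["tcp_pos"])
print(go(.4517,-.084,.003,.07,s))
```

```text
[ 0.45362435 -0.08477505  0.06900817]
(array([ 0.005, -0.01 ,  0.33 ]), array([ 0.001,  0.   , -0.001]))
```

Call:
drive_tool(plan=[{"x": 0, "y": -0.01, "z": 0.1, "ax": 0, "ay": 0, "az": 0, "gripper": 1}, {"x": 0, "y": -0.01, "z": 0.2, "ax": 0, "ay": 0, "az": 0, "gripper": 1}, {"x": 0, "y": -0.01, "z": 0.3, "ax": 0, "ay": 0, "az": 0, "gripper": 1}, {"x": 0, "y": -0.01, "z": 0.33, "ax": 0, "ay": 0, "az": 0, "gripper": 1}, {"x": 0, "y": -0.01, "z": 0.33, "ax": 0, "ay": 0, "az": 0, "gripper": 0.5}, {"x": 0, "y": -0.01, "z": 0.33, "ax": 0, "ay": 0, "az": 0, "gripper": -1}, {"x": 0, "y": -0.01, "z": 0.33, "ax": 0, "ay": 0, "az": 0, "gripper": -1}, {"x": 0, "y": -0.01, "z": 0.33, "ax": 0, "ay": 0, "az": 0, "gripper": -1}, {"x": 0, "y": -0.01, "z": 0.33, "ax": 0, "ay": 0, "az": 0, "gripper": -1}, {"x": 0, "y": -0.01, "z": 0.33, "ax": 0, "ay": 0, "az": 0, "gripper": -1}, {"x": 0, "y": -0.01, "z": 0.33, "ax": 0, "ay": 0, "az": 0, "gripper": -1}, {"x": 0, "y": -0.01, "z": 0.33, "ax": 0, "ay": 0, "az": 0, "gripper": -1}])

```text
t: 8.98
tcp_pos: [0.4516, -0.0848, 0.0041]
orientation: [0.683, 0.731, 0.001, 0.002]
wrist_force: [0.9, -0.8, 7.0]
finger_gap: 0.641
grip_force: 62.4
```

Run:
```python
from h import *
from rig import r
s=r.get_state();print(s["tcp_pos"],s["finger_gap"]*85,s["grip_force"],s["qpos"])
print(go(.466,.10,.12,.21,s),go(.466,.292,.05,.21,s))
```

```text
[ 0.45157599 -0.08479447  0.00410756] 54.4899149897841 62.40541337057948 [ 0.10057271  0.69373729 -0.01873387  2.32412591  0.10405663  0.12023083
  0.05040588]
(array([ 0.916,  0.137, -0.58 ]), array([ 0.002,  0.001, -0.071])) (array([ 1.875,  0.2  , -0.231]), array([ 0.002,  0.001, -0.071]))
```

Call:
drive_tool(plan=[{"x": 0, "y": 0, "z": -0.1, "ax": 0, "ay": 0, "az": 0, "gripper": -1}, {"x": 0, "y": 0.02, "z": -0.25, "ax": 0, "ay": 0, "az": 0, "gripper": -1}, {"x": 0.1, "y": 0.05, "z": -0.4, "ax": 0, "ay": 0, "az": 0, "gripper": -1}, {"x": 0.25, "y": 0.1, "z": -0.58, "ax": 0, "ay": 0, "az": -0.02, "gripper": -1}, {"x": 0.4, "y": 0.14, "z": -0.58, "ax": 0, "ay": 0, "az": -0.04, "gripper": -1}, {"x": 0.55, "y": 0.14, "z": -0.58, "ax": 0, "ay": 0, "az": -0.07, "gripper": -1}, {"x": 0.7, "y": 0.14, "z": -0.58, "ax": 0, "ay": 0, "az": -0.07, "gripper": -1}, {"x": 0.85, "y": 0.14, "z": -0.58, "ax": 0, "ay": 0, "az": -0.07, "gripper": -1}, {"x": 1, "y": 0.14, "z": -0.58, "ax": 0, "ay": 0, "az": -0.07, "gripper": -1}, {"x": 1, "y": 0.14, "z": -0.58, "ax": 0, "ay": 0, "az": -0.07, "gripper": -1}, {"x": 1, "y": 0.14, "z": -0.58, "ax": 0, "ay": 0, "az": -0.07, "gripper": -1}, {"x": 1, "y": 0.14, "z": -0.58, "ax": 0, "ay": 0, "az": -0.07, "gripper": -1}, {"x": 1, "y": 0.14, "z": -0.58, "ax": 0, "ay": 0, "az": -0.07, "gripper": -1}])

```text
t: 10.07
tcp_pos: [0.4637, 0.1157, 0.1185]
orientation: [0.631, 0.776, -0.001, 0.0]
wrist_force: [-0.1, -0.7, -5.3]
finger_gap: 0.639
grip_force: 66.1
```

Run:
```python
from h import *
from rig import r
s=r.get_state();print(s["tcp_pos"],s["finger_gap"]*85,s["grip_force"],s["qpos"])
print(go(.466,.292,.05,.21,s),go(.466,.292,.016,.21,s))
W=r.snapshot("wrist");pickle.dump(W,open("w5.pkl","wb"));cv2.imwrite("pics/w5.png",cv2.resize(W["color"][:,:,::-1],(800,600)))
```

```text
[0.46370623 0.11571491 0.11847331] 54.329113151291736 66.14263309165835 [-0.29285339  0.4721505  -0.06150028  2.240413    0.06874859  0.43161712
 -0.20417246]
(array([0.861, 0.192, 0.341]), array([-0.   ,  0.   , -0.002])) (array([0.861, 0.192, 0.511]), array([-0.   ,  0.   , -0.002]))
```

View pics/w5.png

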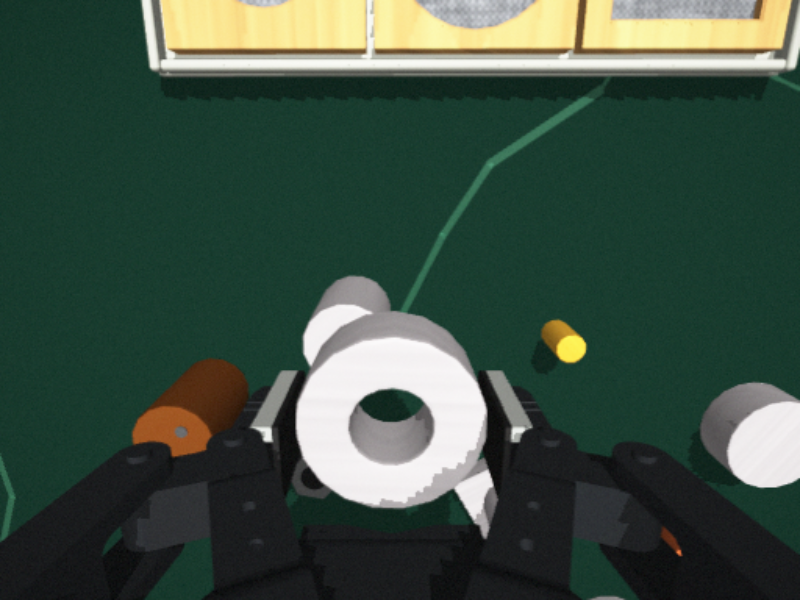

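The collar is held level and centred. The tray edge is parallel to the image, so its yaw of 0.21 is right. Block boundaries are at (371,50) and (581,50), which gives a check on the nest centre.

Run:
```python
from h import *
W=pickle.load(open("w5.pkl","rb"));w=un(0,0,800/512)
a=[onz(W,w(u,50),.017)[:2] for u in(166,371,581,788)];print(np.round(a,4));d=a[2]-a[1];yaw=np.arctan2(*(a[3]-a[0])[::-1]);print(np.linalg.norm(d),yaw)
n=np.array([-np.sin(yaw),np.cos(yaw)]);print((a[1]+a[2])/2+n*.046,(a[0]+a[3])/2+n*.046)
```

```text
[[0.3364 0.2144]
 [0.4292 0.2338]
 [0.5242 0.2536]
 [0.6181 0.2734]]
0.09710559652053666 0.20619177040272318
[0.46728432 0.28873194] [0.46781042 0.28892206]
```

Call:
drive_tool(plan=[{"x": 0.15, "y": 0.04, "z": 0, "ax": 0, "ay": 0, "az": 0, "gripper": -1}, {"x": 0.3, "y": 0.08, "z": 0, "ax": 0, "ay": 0, "az": 0, "gripper": -1}, {"x": 0.45, "y": 0.12, "z": 0, "ax": 0, "ay": 0, "az": 0, "gripper": -1}, {"x": 0.6, "y": 0.15, "z": 0.05, "ax": 0, "ay": 0, "az": 0, "gripper": -1}, {"x": 0.75, "y": 0.19, "z": 0.15, "ax": 0, "ay": 0, "az": 0, "gripper": -1}, {"x": 0.86, "y": 0.19, "z": 0.25, "ax": 0, "ay": 0, "az": 0, "gripper": -1}, {"x": 0.86, "y": 0.19, "z": 0.34, "ax": 0, "ay": 0, "az": 0, "gripper": -1}, {"x": 0.86, "y": 0.19, "z": 0.34, "ax": 0, "ay": 0, "az": 0, "gripper": -1}, {"x": 0.86, "y": 0.19, "z": 0.34, "ax": 0, "ay": 0, "az": 0, "gripper": -1}, {"x": 0.86, "y": 0.19, "z": 0.34, "ax": 0, "ay": 0, "az": 0, "gripper": -1}])

```text
t: 10.95
tcp_pos: [0.4667, 0.2912, 0.0508]
orientation: [0.631, 0.776, -0.0, 0.001]
wrist_force: [-0.1, 0.0, -4.4]
finger_gap: 0.638
grip_force: 66.1
```

Run:
```python
from h import *
from rig import r
s=r.get_state();print(s["tcp_pos"],s["finger_gap"]*85,s["grip_force"])
print(go(.466,.292,.016,.21,s))
```

```text
[0.46665926 0.29123149 0.05078782] 54.208787587389025 66.12793288193643
(array([ 0.005, -0.002,  0.174]), array([ 0.   ,  0.001, -0.003]))
```

Call:
drive_tool(plan=[{"x": 0, "y": 0, "z": 0.06, "ax": 0, "ay": 0, "az": 0, "gripper": -1}, {"x": 0, "y": 0, "z": 0.11, "ax": 0, "ay": 0, "az": 0, "gripper": -1}, {"x": 0, "y": 0, "z": 0.15, "ax": 0, "ay": 0, "az": 0, "gripper": -1}, {"x": 0, "y": 0, "z": 0.17, "ax": 0, "ay": 0, "az": 0, "gripper": -1}, {"x": 0, "y": 0, "z": 0.175, "ax": 0, "ay": 0, "az": 0, "gripper": -1}, {"x": 0, "y": 0, "z": 0.175, "ax": 0, "ay": 0, "az": 0, "gripper": -1}])

```text
t: 11.45
tcp_pos: [0.4655, 0.2926, 0.0153]
orientation: [0.63, 0.777, -0.001, -0.0]
wrist_force: [-1.3, -1.5, 0.0]
finger_gap: 0.636
grip_force: 66.5
```

Call:
drive_tool(plan=[{"x": 0, "y": 0, "z": 0.002, "ax": 0, "ay": 0, "az": 0, "gripper": 0.5}, {"x": 0, "y": 0, "z": 0, "ax": 0, "ay": 0, "az": 0, "gripper": 0.8}, {"x": 0, "y": 0, "z": 0, "ax": 0, "ay": 0, "az": 0, "gripper": 0.8}, {"x": 0, "y": 0, "z": 0, "ax": 0, "ay": 0, "az": 0, "gripper": 0.8}, {"x": 0, "y": 0, "z": -0.1, "ax": 0, "ay": 0, "az": 0, "gripper": 0.8}, {"x": 0, "y": 0, "z": -0.2, "ax": 0, "ay": 0, "az": 0, "gripper": 0.8}, {"x": 0, "y": 0, "z": -0.4, "ax": 0, "ay": 0, "az": 0, "gripper": 0.8}, {"x": -0.15, "y": 0, "z": -0.55, "ax": 0, "ay": 0, "az": 0, "gripper": 0.8}, {"x": -0.3, "y": 0, "z": -0.6, "ax": 0, "ay": 0, "az": 0, "gripper": 0.8}, {"x": -0.3, "y": 0, "z": -0.6, "ax": 0, "ay": 0, "az": 0, "gripper": 0.8}, {"x": -0.3, "y": 0, "z": -0.6, "ax": 0, "ay": 0, "az": 0, "gripper": 0.8}])

```text
t: 12.37
tcp_pos: [0.4794, 0.2327, 0.1364]
orientation: [0.632, 0.775, 0.001, 0.001]
wrist_force: [-0.0, 0.1, 0.8]
finger_gap: 0.905
grip_force: 0.0
```

Run:
```python
from h import *
from rig import r
W=r.snapshot("wrist");pickle.dump(W,open("w6.pkl","wb"));cv2.imwrite("pics/w6.png",cv2.resize(W["color"][:,:,::-1],(800,600)))
s=r.get_state();print(s["tcp_pos"],s["finger_gap"]*85,s["qpos"][-1])
print(go(.445,.105,.11,-.84,s))
```

```text
[0.47859992 0.23432931 0.13571868] 76.7085830726771 -0.3779558479291225
(array([-0.599, -0.297,  0.128]), array([ 0.   , -0.   ,  0.523]))
```

View pics/w6.png

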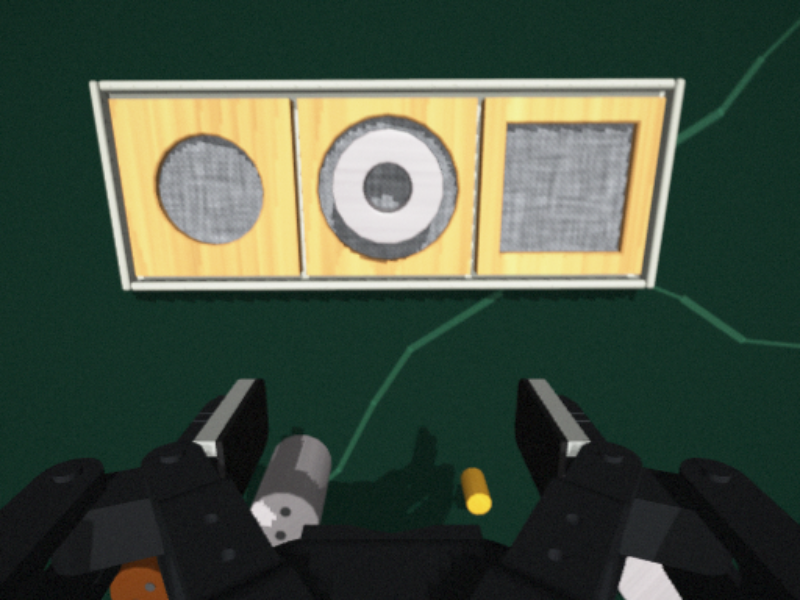

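The collar sits flat and nearly concentric in the wide nest: collar (388,186), recess (388,187). The small recess is at (211,189), and the square recess spans about (502–637, 122–252).

Run:
```python
from h import *
W=pickle.load(open("w6.pkl","rb"));w=un(0,0,800/512)
print("collar",onz(W,w(388,186),.037),"wide",onz(W,w(388,188),.017),"small",onz(W,w(211,189),.017))
c=[onz(W,w(*p),.017)[:2] for p in[(506,122),(639,122),(500,253),(623,252)]];print("sq",np.mean(c,0));print(np.round(c,4))
```

```text
collar [0.46539798 0.29286472 0.037     ] wide [0.46567907 0.2911824  0.017     ] small [0.37309007 0.27158119 0.017     ]
sq [0.55976004 0.30972598]
[[0.5187 0.3359]
 [0.5861 0.3499]
 [0.5337 0.2694]
 [0.6006 0.2837]]
```

Call:
drive_tool(plan=[{"x": -0.15, "y": -0.07, "z": 0, "ax": 0, "ay": 0, "az": 0.06, "gripper": 0.8}, {"x": -0.3, "y": -0.15, "z": 0, "ax": 0, "ay": 0, "az": 0.12, "gripper": 0.8}, {"x": -0.45, "y": -0.22, "z": 0, "ax": 0, "ay": 0, "az": 0.18, "gripper": 0.8}, {"x": -0.6, "y": -0.3, "z": 0.05, "ax": 0, "ay": 0, "az": 0.24, "gripper": 0.8}, {"x": -0.6, "y": -0.3, "z": 0.1, "ax": 0, "ay": 0, "az": 0.3, "gripper": 0.8}, {"x": -0.6, "y": -0.3, "z": 0.13, "ax": 0, "ay": 0, "az": 0.36, "gripper": 0.8}, {"x": -0.6, "y": -0.3, "z": 0.13, "ax": 0, "ay": 0, "az": 0.42, "gripper": 0.8}, {"x": -0.6, "y": -0.3, "z": 0.13, "ax": 0, "ay": 0, "az": 0.48, "gripper": 0.8}, {"x": -0.6, "y": -0.3, "z": 0.13, "ax": 0, "ay": 0, "az": 0.52, "gripper": 0.8}, {"x": -0.6, "y": -0.3, "z": 0.13, "ax": 0, "ay": 0, "az": 0.52, "gripper": 0.8}, {"x": -0.6, "y": -0.3, "z": 0.13, "ax": 0, "ay": 0, "az": 0.52, "gripper": 0.8}, {"x": -0.6, "y": -0.3, "z": 0.13, "ax": 0, "ay": 0, "az": 0.52, "gripper": 0.8}])

```text
t: 13.42
tcp_pos: [0.4441, 0.1058, 0.1089]
orientation: [0.932, 0.363, -0.0, -0.0]
wrist_force: [0.3, -0.6, 0.2]
finger_gap: 0.901
grip_force: 0.0
```

Run:
```python
from h import *
from rig import r
s=r.get_state();print(s["tcp_pos"],s["finger_gap"]*85,s["qpos"])
print(go(.445,.1055,.02,-.84,s))
```

```text
[0.44407585 0.10581192 0.10887707] 76.5923636937005 [-0.49106973  0.4831674   0.20787036  2.29981353 -0.26196965  0.37999632
 -0.8907736 ]
(array([0.003, 0.004, 0.444]), array([-0.   ,  0.   ,  0.006]))
```

Call:
drive_tool(plan=[{"x": 0, "y": 0, "z": 0.12, "ax": 0, "ay": 0, "az": 0.006, "gripper": 0.8}, {"x": 0, "y": 0, "z": 0.24, "ax": 0, "ay": 0, "az": 0.006, "gripper": 0.8}, {"x": 0, "y": 0, "z": 0.36, "ax": 0, "ay": 0, "az": 0.006, "gripper": 0.8}, {"x": 0, "y": 0, "z": 0.44, "ax": 0, "ay": 0, "az": 0.006, "gripper": 0.8}, {"x": 0, "y": 0, "z": 0.44, "ax": 0, "ay": 0, "az": 0.006, "gripper": 0.5}, {"x": 0, "y": 0, "z": 0.44, "ax": 0, "ay": 0, "az": 0.006, "gripper": -1}, {"x": 0, "y": 0, "z": 0.44, "ax": 0, "ay": 0, "az": 0.006, "gripper": -1}, {"x": 0, "y": 0, "z": 0.44, "ax": 0, "ay": 0, "az": 0.006, "gripper": -1}, {"x": 0, "y": 0, "z": 0.44, "ax": 0, "ay": 0, "az": 0.006, "gripper": -1}, {"x": 0, "y": 0, "z": 0.44, "ax": 0, "ay": 0, "az": 0.006, "gripper": -1}, {"x": 0, "y": 0, "z": 0.44, "ax": 0, "ay": 0, "az": 0.006, "gripper": -1}, {"x": 0, "y": 0, "z": 0.44, "ax": 0, "ay": 0, "az": 0.006, "gripper": -1}])

```text
t: 14.42
tcp_pos: [0.4448, 0.105, 0.0221]
orientation: [0.935, 0.355, 0.001, 0.0]
wrist_force: [-0.1, -1.3, 7.2]
finger_gap: 0.455
grip_force: 61.3
```

Run:
```python
from h import *
from rig import r
s=r.get_state();print(s["tcp_pos"],s["finger_gap"]*85,s["grip_force"])
z=s["tcp_pos"][2]
print(go(.373,.272,z+.06,-.84,s),go(.373,.272,z+.012,-.84,s))
```

```text
[0.44483113 0.10504174 0.0221314 ] 38.69450147369769 61.30944013595581
(array([ 0.287, -0.862, -0.3  ]), array([ 0.   , -0.001, -0.002])) (array([ 0.286, -0.862, -0.06 ]), array([ 0.   , -0.001, -0.002]))
```

Call:
drive_tool(plan=[{"x": 0, "y": 0, "z": -0.1, "ax": 0, "ay": 0, "az": 0, "gripper": -1}, {"x": 0.03, "y": -0.1, "z": -0.2, "ax": 0, "ay": 0, "az": 0, "gripper": -1}, {"x": 0.08, "y": -0.25, "z": -0.3, "ax": 0, "ay": 0, "az": 0, "gripper": -1}, {"x": 0.13, "y": -0.4, "z": -0.3, "ax": 0, "ay": 0, "az": 0, "gripper": -1}, {"x": 0.18, "y": -0.55, "z": -0.3, "ax": 0, "ay": 0, "az": 0, "gripper": -1}, {"x": 0.23, "y": -0.7, "z": -0.3, "ax": 0, "ay": 0, "az": 0, "gripper": -1}, {"x": 0.27, "y": -0.82, "z": -0.3, "ax": 0, "ay": 0, "az": 0, "gripper": -1}, {"x": 0.286, "y": -0.862, "z": -0.3, "ax": 0, "ay": 0, "az": 0, "gripper": -1}, {"x": 0.286, "y": -0.862, "z": -0.3, "ax": 0, "ay": 0, "az": 0, "gripper": -1}, {"x": 0.286, "y": -0.862, "z": -0.3, "ax": 0, "ay": 0, "az": 0, "gripper": -1}, {"x": 0.286, "y": -0.862, "z": -0.3, "ax": 0, "ay": 0, "az": 0, "gripper": -1}])

```text
t: 15.33
tcp_pos: [0.3725, 0.2702, 0.0811]
orientation: [0.935, 0.355, -0.001, 0.001]
wrist_force: [-0.2, -0.8, -5.7]
finger_gap: 0.449
grip_force: 62.9
```

Run:
```python
from h import *
from rig import r
s=r.get_state();print(s["tcp_pos"],s["finger_gap"]*85,s["grip_force"],s["qpos"])
print(go(.373,.272,.034,-.84,s))
```

```text
[0.37246824 0.27018963 0.08111709] 38.178817794177036 62.86556839942932 [-0.90485776  0.54693927  0.23831426  2.30658877 -0.39165809  0.3251903
 -1.17261719]
(array([ 0.008, -0.005,  0.236]), array([ 0.   ,  0.001, -0.003]))
```

Call:
drive_tool(plan=[{"x": 0.008, "y": -0.005, "z": 0.08, "ax": 0, "ay": 0, "az": 0, "gripper": -1}, {"x": 0.008, "y": -0.005, "z": 0.15, "ax": 0, "ay": 0, "az": 0, "gripper": -1}, {"x": 0.008, "y": -0.005, "z": 0.2, "ax": 0, "ay": 0, "az": 0, "gripper": -1}, {"x": 0.008, "y": -0.005, "z": 0.23, "ax": 0, "ay": 0, "az": 0, "gripper": -1}, {"x": 0.008, "y": -0.005, "z": 0.24, "ax": 0, "ay": 0, "az": 0, "gripper": -1}, {"x": 0.008, "y": -0.005, "z": 0.24, "ax": 0, "ay": 0, "az": 0, "gripper": -1}, {"x": 0.008, "y": -0.005, "z": 0.24, "ax": 0, "ay": 0, "az": 0, "gripper": -1}])

```text
t: 15.92
tcp_pos: [0.3736, 0.273, 0.0335]
orientation: [0.935, 0.355, 0.0, 0.0]
wrist_force: [-0.1, 0.3, -5.0]
finger_gap: 0.457
grip_force: 63.0
```

Call:
drive_tool(plan=[{"x": 0, "y": 0, "z": 0, "ax": 0, "ay": 0, "az": 0, "gripper": 0.2}, {"x": 0, "y": 0, "z": 0, "ax": 0, "ay": 0, "az": 0, "gripper": 0.6}, {"x": 0, "y": 0, "z": 0, "ax": 0, "ay": 0, "az": 0, "gripper": 0.6}, {"x": 0, "y": 0, "z": 0, "ax": 0, "ay": 0, "az": 0, "gripper": 0.6}, {"x": 0, "y": 0, "z": -0.15, "ax": 0, "ay": 0, "az": 0, "gripper": 0.6}, {"x": 0, "y": 0, "z": -0.3, "ax": 0, "ay": 0, "az": 0, "gripper": 0.6}, {"x": 0, "y": 0, "z": -0.45, "ax": 0, "ay": 0, "az": 0, "gripper": 0.6}, {"x": 0, "y": 0, "z": -0.5, "ax": 0, "ay": 0, "az": 0, "gripper": 0.6}, {"x": 0, "y": 0, "z": -0.5, "ax": 0, "ay": 0, "az": 0, "gripper": 0.6}])

```text
t: 16.67
tcp_pos: [0.3744, 0.2749, 0.1356]
orientation: [0.935, 0.356, 0.003, -0.001]
wrist_force: [-0.0, -0.3, -0.3]
finger_gap: 0.803
grip_force: 0.0
```

Run:
```python
from h import *
from rig import r
s=r.get_state();print(s["tcp_pos"],s["finger_gap"]*85,s["qpos"])
# psq: foot sides at .70 mod pi/2; stem grip yaw g: nest yaw .21; keep fingers along foot side dir .70
print(go(.559,.0085,.10,.70,s),go(.559,.0085,.10,.70-np.pi/2,s), go(.49,.13,.13,.0,s))
```

```text
[0.37441713 0.27489912 0.13563888] 68.21264435431411 [-0.99168052  0.44855178  0.34179328  2.27494514 -0.33620219  0.45738526
 -1.22210564]
(array([-0.197,  1.609,  0.177]), array([ 0.002, -0.002, -0.772])) (array([-0.197,  1.609,  0.177]), array([-0.   , -0.003,  0.014])) (array([-0.05 ,  0.925,  0.028]), array([ 0.001, -0.003, -0.422]))
```

Call:
drive_tool(plan=[{"x": -0.02, "y": 0.15, "z": 0, "ax": 0, "ay": 0, "az": 0.014, "gripper": 0.6}, {"x": -0.04, "y": 0.3, "z": 0, "ax": 0, "ay": 0, "az": 0.014, "gripper": 0.6}, {"x": -0.06, "y": 0.5, "z": 0, "ax": 0, "ay": 0, "az": 0.014, "gripper": 0.6}, {"x": -0.1, "y": 0.7, "z": 0, "ax": 0, "ay": 0, "az": 0.014, "gripper": 0.6}, {"x": -0.15, "y": 0.85, "z": 0, "ax": 0, "ay": 0, "az": 0.014, "gripper": 0.6}, {"x": -0.2, "y": 1, "z": 0, "ax": 0, "ay": 0, "az": 0.014, "gripper": 0.6}, {"x": -0.2, "y": 1, "z": 0, "ax": 0, "ay": 0, "az": 0.014, "gripper": 0.6}, {"x": -0.2, "y": 1, "z": 0, "ax": 0, "ay": 0, "az": 0.014, "gripper": 0.6}, {"x": -0.2, "y": 1, "z": 0, "ax": 0, "ay": 0, "az": 0.014, "gripper": 0.6}])

```text
t: 17.42
tcp_pos: [0.475, 0.0979, 0.1322]
orientation: [0.94, 0.342, -0.001, -0.0]
wrist_force: [-0.2, 0.9, -1.0]
finger_gap: 0.802
grip_force: 0.0
```

Call:
drive_tool(plan=[{"x": 0, "y": 0.15, "z": 0, "ax": 0, "ay": 0, "az": 0, "gripper": 0.6}, {"x": 0, "y": 0.3, "z": 0, "ax": 0, "ay": 0, "az": 0, "gripper": 0.6}, {"x": 0, "y": 0.45, "z": 0.05, "ax": 0, "ay": 0, "az": 0, "gripper": 0.6}, {"x": 0, "y": 0.61, "z": 0.1, "ax": 0, "ay": 0, "az": 0, "gripper": 0.6}, {"x": 0, "y": 0.61, "z": 0.15, "ax": 0, "ay": 0, "az": 0, "gripper": 0.6}, {"x": 0, "y": 0.61, "z": 0.15, "ax": 0, "ay": 0, "az": 0, "gripper": 0.6}, {"x": 0, "y": 0.61, "z": 0.15, "ax": 0, "ay": 0, "az": 0, "gripper": 0.6}])

```text
t: 18.0
tcp_pos: [0.5528, 0.0064, 0.1021]
orientation: [0.939, 0.344, -0.002, -0.001]
wrist_force: [-0.1, 0.7, -0.7]
finger_gap: 0.799
grip_force: 0.0
```

Run:
```python
from h import *
from rig import r
s=r.get_state();print(s["tcp_pos"],s["finger_gap"]*85,s["qpos"])
print(go(.559,.0085,.018,-.87,s))
W=r.snapshot("scene");pickle.dump(W,open("sc7.pkl","wb"));crop(W,218,136,398,276,4.2,"sc7.png")
```

```text
[0.55283239 0.00638185 0.10213137] 67.91743326215806 [-0.28874338  0.58330282  0.2711398   2.09635403 -0.31345477  0.50352991
 -0.65289582]
(array([0.031, 0.013, 0.421]), array([-0.002,  0.001,  0.   ]))
```

View pics/sc7.png

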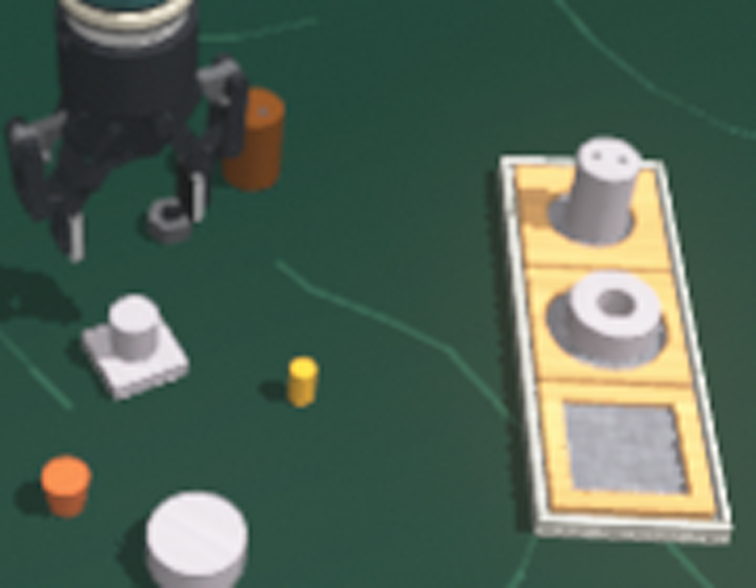

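The scene view shows the plunger upright in the small nest, top at (609,158), and the collar seated. The square punch is still in place. Now grip its stem.

Run:
```python
from h import *
W=pickle.load(open("sc7.pkl","rb"));f=un(218,136,4.2)
print("plunger",onz(W,f(609,158),.071),"collar",onz(W,f(615,302),.037),"psq",onz(W,f(134,310),.044))
```

```text
plunger [0.37306227 0.27396025 0.071     ] collar [0.46525333 0.29252939 0.037     ] psq [0.55516253 0.00862584 0.044     ]
```

Call:
drive_tool(plan=[{"x": 0.03, "y": 0.013, "z": 0.1, "ax": 0, "ay": 0, "az": 0, "gripper": 0.6}, {"x": 0.03, "y": 0.013, "z": 0.2, "ax": 0, "ay": 0, "az": 0, "gripper": 0.6}, {"x": 0.03, "y": 0.013, "z": 0.32, "ax": 0, "ay": 0, "az": 0, "gripper": 0.6}, {"x": 0.03, "y": 0.013, "z": 0.42, "ax": 0, "ay": 0, "az": 0, "gripper": 0.6}, {"x": 0.03, "y": 0.013, "z": 0.42, "ax": 0, "ay": 0, "az": 0, "gripper": 0.3}, {"x": 0.03, "y": 0.013, "z": 0.42, "ax": 0, "ay": 0, "az": 0, "gripper": -1}, {"x": 0.03, "y": 0.013, "z": 0.42, "ax": 0, "ay": 0, "az": 0, "gripper": -1}, {"x": 0.03, "y": 0.013, "z": 0.42, "ax": 0, "ay": 0, "az": 0, "gripper": -1}, {"x": 0.03, "y": 0.013, "z": 0.42, "ax": 0, "ay": 0, "az": 0, "gripper": -1}, {"x": 0.03, "y": 0.013, "z": 0.42, "ax": 0, "ay": 0, "az": 0, "gripper": -1}, {"x": 0.03, "y": 0.013, "z": 0.42, "ax": 0, "ay": 0, "az": 0, "gripper": -1}, {"x": 0.03, "y": 0.013, "z": 0.42, "ax": 0, "ay": 0, "az": 0, "gripper": -1}, {"x": 0.03, "y": 0.013, "z": 0.42, "ax": 0, "ay": 0, "az": 0, "gripper": -1}])

```text
t: 19.13
tcp_pos: [0.5609, 0.0073, 0.0208]
orientation: [0.939, 0.343, 0.001, -0.001]
wrist_force: [-2.1, 2.1, 7.6]
finger_gap: 0.332
grip_force: 60.0
```

Run:
```python
from h import *
from rig import r
s=r.get_state();print(s["tcp_pos"],s["finger_gap"]*85,s["grip_force"])
z=s["tcp_pos"][2]
print(go(.56,.15,.10,-1.361,s),go(.56,.311,.10,-1.361,s))
```

```text
[0.56088749 0.00730263 0.02078063] 28.223677449830518 60.021196603775024
(array([ 0.457, -0.549, -0.395]), array([-0.001, -0.001,  0.245])) (array([ 0.975, -1.165, -0.394]), array([-0.001, -0.001,  0.245]))
```

Call:
drive_tool(plan=[{"x": 0, "y": 0, "z": -0.12, "ax": 0, "ay": 0, "az": 0, "gripper": -1}, {"x": 0, "y": 0, "z": -0.28, "ax": 0, "ay": 0, "az": 0.03, "gripper": -1}, {"x": 0.1, "y": -0.12, "z": -0.4, "ax": 0, "ay": 0, "az": 0.08, "gripper": -1}, {"x": 0.23, "y": -0.28, "z": -0.4, "ax": 0, "ay": 0, "az": 0.13, "gripper": -1}, {"x": 0.36, "y": -0.44, "z": -0.4, "ax": 0, "ay": 0, "az": 0.18, "gripper": -1}, {"x": 0.5, "y": -0.6, "z": -0.4, "ax": 0, "ay": 0, "az": 0.23, "gripper": -1}, {"x": 0.65, "y": -0.78, "z": -0.4, "ax": 0, "ay": 0, "az": 0.245, "gripper": -1}, {"x": 0.8, "y": -0.95, "z": -0.4, "ax": 0, "ay": 0, "az": 0.245, "gripper": -1}, {"x": 0.8, "y": -0.95, "z": -0.4, "ax": 0, "ay": 0, "az": 0.245, "gripper": -1}, {"x": 0.8, "y": -0.95, "z": -0.4, "ax": 0, "ay": 0, "az": 0.245, "gripper": -1}, {"x": 0.8, "y": -0.95, "z": -0.4, "ax": 0, "ay": 0, "az": 0.245, "gripper": -1}])

```text
t: 20.05
tcp_pos: [0.5603, 0.256, 0.0989]
orientation: [0.994, 0.106, -0.0, 0.0]
wrist_force: [0.3, -0.6, -4.6]
finger_gap: 0.325
grip_force: 60.9
```

Run:
```python
from h import *
from rig import r
s=r.get_state();print(s["tcp_pos"],s["finger_gap"]*85,s["grip_force"])
print(go(.56,.311,.05,-1.361,s))
```

```text
[0.56028656 0.25596078 0.09894694] 27.631749309481698 60.86800932884216
(array([ 0.057, -0.269,  0.245]), array([0.   , 0.   , 0.001]))
```

Call:
drive_tool(plan=[{"x": 0.03, "y": -0.13, "z": 0, "ax": 0, "ay": 0, "az": 0, "gripper": -1}, {"x": 0.057, "y": -0.27, "z": 0.1, "ax": 0, "ay": 0, "az": 0, "gripper": -1}, {"x": 0.057, "y": -0.27, "z": 0.2, "ax": 0, "ay": 0, "az": 0, "gripper": -1}, {"x": 0.057, "y": -0.27, "z": 0.245, "ax": 0, "ay": 0, "az": 0, "gripper": -1}, {"x": 0.057, "y": -0.27, "z": 0.245, "ax": 0, "ay": 0, "az": 0, "gripper": -1}, {"x": 0.057, "y": -0.27, "z": 0.245, "ax": 0, "ay": 0, "az": 0, "gripper": -1}])

```text
t: 20.55
tcp_pos: [0.5612, 0.3063, 0.0502]
orientation: [0.995, 0.102, -0.0, 0.001]
wrist_force: [0.9, -0.1, -3.8]
finger_gap: 0.331
grip_force: 60.9
```

Run:
```python
from h import *
from rig import r
s=r.get_state();print(s["tcp_pos"],s["finger_gap"]*85,s["grip_force"])
print(go(.56,.311,.0325,-1.361,s))
W=r.snapshot("scene");crop(W,318,186,398,276,6,"sc8.png")
```

```text
[0.56121457 0.30631376 0.05019377] 28.177017615388156 60.92482924461365
(array([-0.001, -0.024,  0.088]), array([ 0.001,  0.001, -0.002]))
```

View pics/sc8.png

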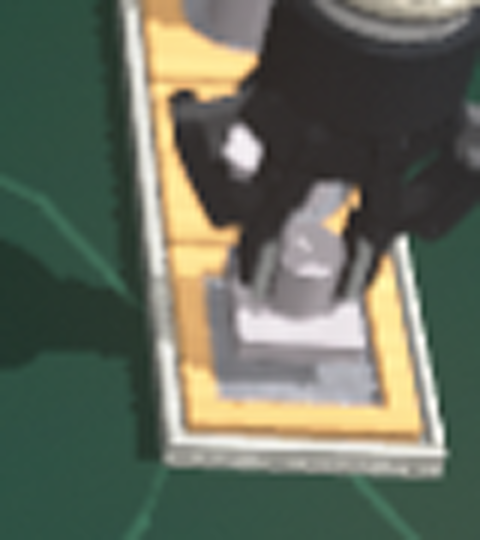

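The foot is parallel to the nest and inside the recess outline. Lower and release.

Call:
drive_tool(plan=[{"x": 0, "y": -0.01, "z": 0.03, "ax": 0, "ay": 0, "az": 0, "gripper": -1}, {"x": 0, "y": -0.01, "z": 0.06, "ax": 0, "ay": 0, "az": 0, "gripper": -1}, {"x": 0, "y": -0.01, "z": 0.08, "ax": 0, "ay": 0, "az": 0, "gripper": -1}, {"x": 0, "y": -0.01, "z": 0.088, "ax": 0, "ay": 0, "az": 0, "gripper": -1}, {"x": 0, "y": -0.01, "z": 0.09, "ax": 0, "ay": 0, "az": 0, "gripper": -1}, {"x": 0, "y": -0.01, "z": 0.09, "ax": 0, "ay": 0, "az": 0, "gripper": -1}, {"x": 0, "y": -0.01, "z": 0.09, "ax": 0, "ay": 0, "az": 0, "gripper": -1}])

```text
t: 21.18
tcp_pos: [0.5608, 0.3116, 0.0324]
orientation: [0.995, 0.104, 0.0, 0.0]
wrist_force: [-0.1, 0.4, -4.9]
finger_gap: 0.331
grip_force: 61.1
```

Call:
drive_tool(plan=[{"x": 0, "y": 0, "z": 0, "ax": 0, "ay": 0, "az": 0, "gripper": 0}, {"x": 0, "y": 0, "z": 0, "ax": 0, "ay": 0, "az": 0, "gripper": 0.3}, {"x": 0, "y": 0, "z": 0, "ax": 0, "ay": 0, "az": 0, "gripper": 0.3}, {"x": 0, "y": 0, "z": 0, "ax": 0, "ay": 0, "az": 0, "gripper": 0.3}, {"x": 0, "y": 0, "z": -0.1, "ax": 0, "ay": 0, "az": 0, "gripper": 0.3}, {"x": 0, "y": 0, "z": -0.25, "ax": 0, "ay": 0, "az": 0, "gripper": 0.3}, {"x": 0, "y": 0, "z": -0.4, "ax": 0, "ay": 0, "az": 0, "gripper": 0.3}, {"x": 0, "y": 0, "z": -0.5, "ax": 0, "ay": 0, "az": 0, "gripper": 0.3}, {"x": 0, "y": 0, "z": -0.5, "ax": 0, "ay": 0, "az": 0, "gripper": 0.3}, {"x": 0, "y": 0, "z": -0.5, "ax": 0, "ay": 0, "az": 0, "gripper": 0.3}])

```text
t: 22.02
tcp_pos: [0.5616, 0.3121, 0.1339]
orientation: [0.995, 0.104, 0.002, -0.001]
wrist_force: [0.2, 0.4, 0.4]
finger_gap: 0.654
grip_force: 0.0
```

Run:
```python
from h import *
from rig import r
s=r.get_state();print(s["tcp_pos"],s["finger_gap"]*85,s["qpos"])
print(go(.555,.14,.13,-.6,s), go(.5485,-.208,.13,.06,s))
```

```text
[0.56157766 0.31211343 0.13388131] 55.55127039375131 [-0.92550538  0.66280963  0.51877043  1.89086724 -0.48652178  0.71172837
 -1.48462626]
(array([-0.211,  0.835,  0.018]), array([-0.   , -0.002, -0.381])) (array([-0.603,  2.53 ,  0.014]), array([ 0.001, -0.002, -0.711]))
```

Call:
drive_tool(plan=[{"x": -0.05, "y": 0.2, "z": 0, "ax": 0, "ay": 0, "az": 0, "gripper": 0.3}, {"x": -0.1, "y": 0.4, "z": 0, "ax": 0, "ay": 0, "az": 0, "gripper": 0.3}, {"x": -0.15, "y": 0.6, "z": 0, "ax": 0, "ay": 0, "az": 0, "gripper": 0.3}, {"x": -0.2, "y": 0.8, "z": 0, "ax": 0, "ay": 0, "az": 0, "gripper": 0.3}, {"x": -0.24, "y": 1, "z": 0, "ax": 0, "ay": 0, "az": 0, "gripper": 0.3}, {"x": -0.24, "y": 1, "z": 0, "ax": 0, "ay": 0, "az": 0, "gripper": 0.3}])

```text
t: 22.52
tcp_pos: [0.5537, 0.0942, 0.1319]
orientation: [0.995, 0.097, -0.001, 0.003]
wrist_force: [0.7, -1.3, 0.5]
finger_gap: 0.654
grip_force: 0.0
```

Call:
drive_tool(plan=[{"x": -0.05, "y": 0.2, "z": 0, "ax": 0, "ay": 0, "az": -0.06, "gripper": 0.3}, {"x": -0.1, "y": 0.4, "z": 0, "ax": 0, "ay": 0, "az": -0.12, "gripper": 0.3}, {"x": -0.15, "y": 0.6, "z": 0, "ax": 0, "ay": 0, "az": -0.18, "gripper": 0.3}, {"x": -0.2, "y": 0.8, "z": 0, "ax": 0, "ay": 0, "az": -0.24, "gripper": 0.3}, {"x": -0.24, "y": 1, "z": 0, "ax": 0, "ay": 0, "az": -0.3, "gripper": 0.3}, {"x": -0.24, "y": 1, "z": 0, "ax": 0, "ay": 0, "az": -0.36, "gripper": 0.3}, {"x": -0.24, "y": 1, "z": 0, "ax": 0, "ay": 0, "az": -0.42, "gripper": 0.3}, {"x": -0.24, "y": 1, "z": 0, "ax": 0, "ay": 0, "az": -0.48, "gripper": 0.3}, {"x": -0.24, "y": 1, "z": 0, "ax": 0, "ay": 0, "az": -0.54, "gripper": 0.3}, {"x": -0.24, "y": 1, "z": 0, "ax": 0, "ay": 0, "az": -0.6, "gripper": 0.3}, {"x": -0.24, "y": 1, "z": 0, "ax": 0, "ay": 0, "az": -0.66, "gripper": 0.3}, {"x": -0.24, "y": 1, "z": 0, "ax": 0, "ay": 0, "az": -0.71, "gripper": 0.3}, {"x": -0.24, "y": 1, "z": 0, "ax": 0, "ay": 0, "az": -0.71, "gripper": 0.3}, {"x": -0.24, "y": 1, "z": 0, "ax": 0, "ay": 0, "az": -0.71, "gripper": 0.3}, {"x": -0.24, "y": 1, "z": 0, "ax": 0, "ay": 0, "az": -0.71, "gripper": 0.3}])

```text
t: 23.77
tcp_pos: [0.5492, -0.0994, 0.1316]
orientation: [0.687, 0.727, -0.0, -0.001]
wrist_force: [0.3, -0.2, -0.5]
finger_gap: 0.647
grip_force: 0.0
```

Run:
```python
from h import *
from rig import r
s=r.get_state();print(s["tcp_pos"],s["finger_gap"]*85,s["qpos"])
print(go(.5485,-.208,.09,.06,s))
```

```text
[ 0.54916231 -0.09943458  0.13164834] 54.975118787389306 [ 0.05652445  0.52380792  0.05653946  2.06448686 -0.05390713  0.5559558
  0.2071565 ]
(array([-0.542, -0.033,  0.208]), array([-0.001, -0.   , -0.002]))
```

Call:
drive_tool(plan=[{"x": -0.18, "y": -0.01, "z": 0.05, "ax": 0, "ay": 0, "az": 0, "gripper": 0.3}, {"x": -0.36, "y": -0.02, "z": 0.1, "ax": 0, "ay": 0, "az": 0, "gripper": 0.3}, {"x": -0.54, "y": -0.03, "z": 0.2, "ax": 0, "ay": 0, "az": 0, "gripper": 0.3}, {"x": -0.54, "y": -0.03, "z": 0.2, "ax": 0, "ay": 0, "az": 0, "gripper": 0.3}, {"x": -0.54, "y": -0.03, "z": 0.2, "ax": 0, "ay": 0, "az": 0, "gripper": 0.3}, {"x": -0.54, "y": -0.03, "z": 0.2, "ax": 0, "ay": 0, "az": 0, "gripper": 0.3}, {"x": -0.54, "y": -0.03, "z": 0.2, "ax": 0, "ay": 0, "az": 0, "gripper": 0.3}])

```text
t: 24.35
tcp_pos: [0.5503, -0.2059, 0.0924]
orientation: [0.686, 0.728, 0.0, -0.0]
wrist_force: [-0.0, 0.8, -1.0]
finger_gap: 0.646
grip_force: 0.0
```

Run:
```python
from h import *
from rig import r
s=r.get_state();print(s["tcp_pos"],s["finger_gap"]*85)
print(go(.5485,-.208,.0145,.06,s))
```

```text
[ 0.55030786 -0.20591659  0.09240966] 54.95229293247835
(array([-0.01, -0.01,  0.39]), array([ 0., -0., -0.]))
```

Call:
drive_tool(plan=[{"x": -0.01, "y": -0.008, "z": 0.1, "ax": 0, "ay": 0, "az": 0, "gripper": 0.3}, {"x": -0.01, "y": -0.008, "z": 0.2, "ax": 0, "ay": 0, "az": 0, "gripper": 0.3}, {"x": -0.01, "y": -0.008, "z": 0.3, "ax": 0, "ay": 0, "az": 0, "gripper": 0.3}, {"x": -0.01, "y": -0.008, "z": 0.37, "ax": 0, "ay": 0, "az": 0, "gripper": 0.3}, {"x": -0.01, "y": -0.008, "z": 0.39, "ax": 0, "ay": 0, "az": 0, "gripper": 0.3}, {"x": -0.01, "y": -0.008, "z": 0.39, "ax": 0, "ay": 0, "az": 0, "gripper": 0}, {"x": -0.01, "y": -0.008, "z": 0.39, "ax": 0, "ay": 0, "az": 0, "gripper": -0.1}, {"x": -0.01, "y": -0.008, "z": 0.39, "ax": 0, "ay": 0, "az": 0, "gripper": -0.5}, {"x": -0.01, "y": -0.008, "z": 0.39, "ax": 0, "ay": 0, "az": 0, "gripper": -1}, {"x": -0.01, "y": -0.008, "z": 0.39, "ax": 0, "ay": 0, "az": 0, "gripper": -1}, {"x": -0.01, "y": -0.008, "z": 0.39, "ax": 0, "ay": 0, "az": 0, "gripper": -1}, {"x": -0.01, "y": -0.008, "z": 0.39, "ax": 0, "ay": 0, "az": 0, "gripper": -1}])

```text
t: 25.35
tcp_pos: [0.5485, -0.2094, 0.0154]
orientation: [0.686, 0.727, 0.0, -0.0]
wrist_force: [-1.9, 1.8, 7.2]
finger_gap: 0.386
grip_force: 59.6
```

Run:
```python
from h import *
from rig import r
s=r.get_state();print(s["tcp_pos"],s["finger_gap"]*85,s["grip_force"],s["wrist_force"])
print(go(.52,-.03,.12,.06,s),go(.4655,.292,.12,.06,s))
```

```text
[ 0.54853557 -0.20936199  0.01538229] 32.843155513773254 59.605141282081604 [-1.88707882  1.82755399  7.19390661]
(array([ 0.904, -0.09 , -0.523]), array([ 0.   , -0.   , -0.001])) (array([ 2.527, -0.268, -0.522]), array([ 0.   , -0.   , -0.001]))
```

Call:
drive_tool(plan=[{"x": 0, "y": 0, "z": -0.02, "ax": 0, "ay": 0, "az": 0, "gripper": -1}, {"x": 0, "y": 0, "z": -0.04, "ax": 0, "ay": 0, "az": 0, "gripper": -1}, {"x": 0, "y": 0, "z": -0.06, "ax": 0, "ay": 0, "az": 0, "gripper": -1}, {"x": 0, "y": 0, "z": -0.06, "ax": 0, "ay": 0, "az": 0, "gripper": -1}, {"x": 0, "y": 0, "z": -0.06, "ax": 0, "ay": 0, "az": 0, "gripper": -1}])

```text
t: 25.77
tcp_pos: [0.5488, -0.2102, 0.0267]
orientation: [0.686, 0.727, 0.0, 0.001]
wrist_force: [-0.5, -0.3, -2.4]
finger_gap: 0.388
grip_force: 59.8
```

Run:
```python
from h import *
from rig import r
s=r.get_state();print(s["tcp_pos"],s["finger_gap"]*85,s["grip_force"],s["wrist_force"])
print(go(.53,-.03,.12,.06,s))
```

```text
[ 0.54881441 -0.2102059   0.02665492] 32.988531009722806 59.75539684295654 [-0.4690734  -0.33406876 -2.40187524]
(array([ 0.905, -0.041, -0.467]), array([ 0.001,  0.   , -0.001]))
```

Call:
drive_tool(plan=[{"x": 0, "y": 0, "z": -0.1, "ax": 0, "ay": 0, "az": 0, "gripper": -1}, {"x": 0, "y": 0, "z": -0.25, "ax": 0, "ay": 0, "az": 0, "gripper": -1}, {"x": 0.08, "y": 0, "z": -0.4, "ax": 0, "ay": 0, "az": 0, "gripper": -1}, {"x": 0.2, "y": 0, "z": -0.47, "ax": 0, "ay": 0, "az": 0, "gripper": -1}, {"x": 0.34, "y": 0, "z": -0.47, "ax": 0, "ay": 0, "az": 0, "gripper": -1}, {"x": 0.48, "y": -0.02, "z": -0.47, "ax": 0, "ay": 0, "az": 0, "gripper": -1}, {"x": 0.62, "y": -0.04, "z": -0.47, "ax": 0, "ay": 0, "az": 0, "gripper": -1}, {"x": 0.76, "y": -0.04, "z": -0.47, "ax": 0, "ay": 0, "az": 0, "gripper": -1}, {"x": 0.9, "y": -0.04, "z": -0.47, "ax": 0, "ay": 0, "az": 0, "gripper": -1}, {"x": 0.9, "y": -0.04, "z": -0.47, "ax": 0, "ay": 0, "az": 0, "gripper": -1}])

```text
t: 26.6
tcp_pos: [0.5293, -0.023, 0.12]
orientation: [0.683, 0.731, 0.001, -0.002]
wrist_force: [0.2, 0.5, -2.1]
finger_gap: 0.389
grip_force: 60.1
```

Run:
```python
from h import *
from rig import r
s=r.get_state();print(s["tcp_pos"],s["finger_gap"]*85,s["grip_force"],s["wrist_force"])
print(go(.48,.15,.12,.06,s))
```

```text
[ 0.52934626 -0.02301874  0.11997509] 33.04437819306218 60.09445309638977 [ 0.16497546  0.49802544 -2.11967645]
(array([ 0.88 , -0.188,  0.004]), array([-0.   , -0.002,  0.004]))
```

Call:
drive_tool(plan=[{"x": 0.1, "y": -0.02, "z": 0, "ax": 0, "ay": 0, "az": 0.05, "gripper": -1}, {"x": 0.2, "y": -0.04, "z": 0, "ax": 0, "ay": 0, "az": 0.11, "gripper": -1}, {"x": 0.3, "y": -0.06, "z": 0, "ax": 0, "ay": 0, "az": 0.17, "gripper": -1}, {"x": 0.4, "y": -0.08, "z": 0, "ax": 0, "ay": 0, "az": 0.23, "gripper": -1}, {"x": 0.5, "y": -0.1, "z": 0, "ax": 0, "ay": 0, "az": 0.29, "gripper": -1}, {"x": 0.6, "y": -0.12, "z": 0, "ax": 0, "ay": 0, "az": 0.35, "gripper": -1}, {"x": 0.7, "y": -0.14, "z": 0, "ax": 0, "ay": 0, "az": 0.41, "gripper": -1}, {"x": 0.8, "y": -0.16, "z": 0, "ax": 0, "ay": 0, "az": 0.47, "gripper": -1}, {"x": 0.88, "y": -0.18, "z": 0, "ax": 0, "ay": 0, "az": 0.53, "gripper": -1}, {"x": 0.88, "y": -0.18, "z": 0, "ax": 0, "ay": 0, "az": 0.59, "gripper": -1}, {"x": 0.88, "y": -0.18, "z": 0, "ax": 0, "ay": 0, "az": 0.65, "gripper": -1}, {"x": 0.88, "y": -0.18, "z": 0, "ax": 0, "ay": 0, "az": 0.71, "gripper": -1}, {"x": 0.88, "y": -0.18, "z": 0, "ax": 0, "ay": 0, "az": 0.71, "gripper": -1}, {"x": 0.88, "y": -0.18, "z": 0, "ax": 0, "ay": 0, "az": 0.71, "gripper": -1}])

```text
t: 27.77
tcp_pos: [0.4837, 0.143, 0.1201]
orientation: [0.994, 0.106, -0.0, 0.0]
wrist_force: [0.5, 0.4, -1.8]
finger_gap: 0.387
grip_force: 60.1
```

Run:
```python
from h import *
from rig import r
s=r.get_state();print(s["tcp_pos"],s["finger_gap"]*85,s["grip_force"],s["qpos"])
print(go(.4655,.292,.08,-1.361,s))
```

```text
[0.48371476 0.14299542 0.1201002 ] 32.92530476850758 60.14897346496582 [-0.73790548  0.54351843  0.49180402  2.20081808 -0.52220625  0.51041387
 -1.20109081]
(array([ 0.068, -0.748,  0.2  ]), array([0.   , 0.   , 0.001]))
```

Call:
drive_tool(plan=[{"x": 0.01, "y": -0.13, "z": 0, "ax": 0, "ay": 0, "az": 0, "gripper": -1}, {"x": 0.02, "y": -0.28, "z": 0, "ax": 0, "ay": 0, "az": 0, "gripper": -1}, {"x": 0.04, "y": -0.43, "z": 0, "ax": 0, "ay": 0, "az": 0, "gripper": -1}, {"x": 0.05, "y": -0.58, "z": 0, "ax": 0, "ay": 0, "az": 0, "gripper": -1}, {"x": 0.068, "y": -0.7, "z": 0.06, "ax": 0, "ay": 0, "az": 0, "gripper": -1}, {"x": 0.068, "y": -0.75, "z": 0.13, "ax": 0, "ay": 0, "az": 0, "gripper": -1}, {"x": 0.068, "y": -0.75, "z": 0.2, "ax": 0, "ay": 0, "az": 0, "gripper": -1}, {"x": 0.068, "y": -0.75, "z": 0.2, "ax": 0, "ay": 0, "az": 0, "gripper": -1}, {"x": 0.068, "y": -0.75, "z": 0.2, "ax": 0, "ay": 0, "az": 0, "gripper": -1}, {"x": 0.068, "y": -0.75, "z": 0.2, "ax": 0, "ay": 0, "az": 0, "gripper": -1}, {"x": 0.068, "y": -0.75, "z": 0.2, "ax": 0, "ay": 0, "az": 0, "gripper": -1}])

```text
t: 28.68
tcp_pos: [0.4669, 0.2913, 0.0809]
orientation: [0.995, 0.103, 0.0, 0.0]
wrist_force: [0.6, 0.6, -1.5]
finger_gap: 0.388
grip_force: 60.2
```

Run:
```python
from h import *
from rig import r
s=r.get_state();print(s["tcp_pos"],s["finger_gap"]*85,s["wrist_force"])
print(go(.4655,.292,.0415,-1.361,s))
W=r.snapshot("wrist");pickle.dump(W,open("w9.pkl","wb"));cv2.imwrite("pics/w9.png",W["color"][:,:,::-1])
# ball circle in the wrist picture (numeric): bright blob between the fingers
g=cv2.cvtColor(W["color"],cv2.COLOR_RGB2GRAY)
c=cv2.HoughCircles(cv2.GaussianBlur(g,(5,5),1),cv2.HOUGH_GRADIENT,1,20,param1=80,param2=25,minRadius=15,maxRadius=70)
print(None if c is None else c[0][:5].round(1)); print("expect", proj(W,[s["tcp_pos"]+[0,0,.0096]]), proj(W,[[.4655,.2925,.037]]))
```

```text
[0.46685139 0.29131241 0.08093472] 32.95148158941305 [ 0.56020334  0.56494492 -1.47643105]
(array([-0.006, -0.005,  0.197]), array([ 0.   , -0.   , -0.001]))
[[247.5 258.5  39.4]
 [254.5 206.5  48.3]
 [252.5 228.5  69.4]
 [254.5  66.5  56.8]
 [273.5  75.5  69.4]]
expect [[249.38235564 258.30924704]] [[247.40138785 221.08424597]]
```

The ball is held where expected, at (247,258) against a prediction of (249,258). Lower it onto the bore and release.

Call:
drive_tool(plan=[{"x": -0.006, "y": -0.005, "z": 0.08, "ax": 0, "ay": 0, "az": 0, "gripper": -1}, {"x": -0.006, "y": -0.005, "z": 0.13, "ax": 0, "ay": 0, "az": 0, "gripper": -1}, {"x": -0.006, "y": -0.005, "z": 0.16, "ax": 0, "ay": 0, "az": 0, "gripper": -1}, {"x": -0.006, "y": -0.005, "z": 0.18, "ax": 0, "ay": 0, "az": 0, "gripper": -1}, {"x": -0.006, "y": -0.005, "z": 0.19, "ax": 0, "ay": 0, "az": 0, "gripper": -1}, {"x": -0.006, "y": -0.005, "z": 0.195, "ax": 0, "ay": 0, "az": 0, "gripper": -1}, {"x": -0.006, "y": -0.005, "z": 0.195, "ax": 0, "ay": 0, "az": 0, "gripper": -1}, {"x": -0.006, "y": -0.005, "z": 0.195, "ax": 0, "ay": 0, "az": 0, "gripper": -1}])

```text
t: 29.4
tcp_pos: [0.4648, 0.2928, 0.0416]
orientation: [0.995, 0.104, 0.0, 0.0]
wrist_force: [-0.4, -1.2, 0.2]
finger_gap: 0.385
grip_force: 60.6
```

Call:
drive_tool(plan=[{"x": 0, "y": 0, "z": 0, "ax": 0, "ay": 0, "az": 0, "gripper": -0.1}, {"x": 0, "y": 0, "z": 0, "ax": 0, "ay": 0, "az": 0, "gripper": 0}, {"x": 0, "y": 0, "z": 0, "ax": 0, "ay": 0, "az": 0, "gripper": 0.2}, {"x": 0, "y": 0, "z": 0, "ax": 0, "ay": 0, "az": 0, "gripper": 0.3}, {"x": 0, "y": 0, "z": 0, "ax": 0, "ay": 0, "az": 0, "gripper": 0.3}, {"x": 0, "y": 0, "z": -0.06, "ax": 0, "ay": 0, "az": 0, "gripper": 0.3}, {"x": 0, "y": 0, "z": -0.15, "ax": 0, "ay": 0, "az": 0, "gripper": 0.3}, {"x": 0, "y": 0, "z": -0.3, "ax": 0, "ay": 0, "az": 0, "gripper": 0.3}, {"x": 0, "y": 0.2, "z": -0.45, "ax": 0, "ay": 0, "az": 0, "gripper": 0.3}, {"x": 0, "y": 0.4, "z": -0.5, "ax": 0, "ay": 0, "az": 0, "gripper": 0.3}, {"x": 0, "y": 0.6, "z": -0.5, "ax": 0, "ay": 0, "az": 0, "gripper": 0.3}, {"x": 0, "y": 0.8, "z": -0.5, "ax": 0, "ay": 0, "az": 0, "gripper": 0.3}, {"x": 0, "y": 0.8, "z": -0.5, "ax": 0, "ay": 0, "az": 0, "gripper": 0.3}, {"x": 0, "y": 0.8, "z": -0.5, "ax": 0, "ay": 0, "az": 0, "gripper": 0.3}])

```text
t: 30.57
tcp_pos: [0.4986, 0.1327, 0.1427]
orientation: [0.995, 0.1, 0.001, 0.0]
wrist_force: [-0.1, 1.1, -0.0]
finger_gap: 0.651
grip_force: 0.0
```

Run:
```python
from h import *
from rig import r
W=r.snapshot("scene");pickle.dump(W,open("sc9.pkl","wb"));crop(W,208,136,408,286,4,"sc9.png")
```

```text
(no output)
```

View pics/sc9.png

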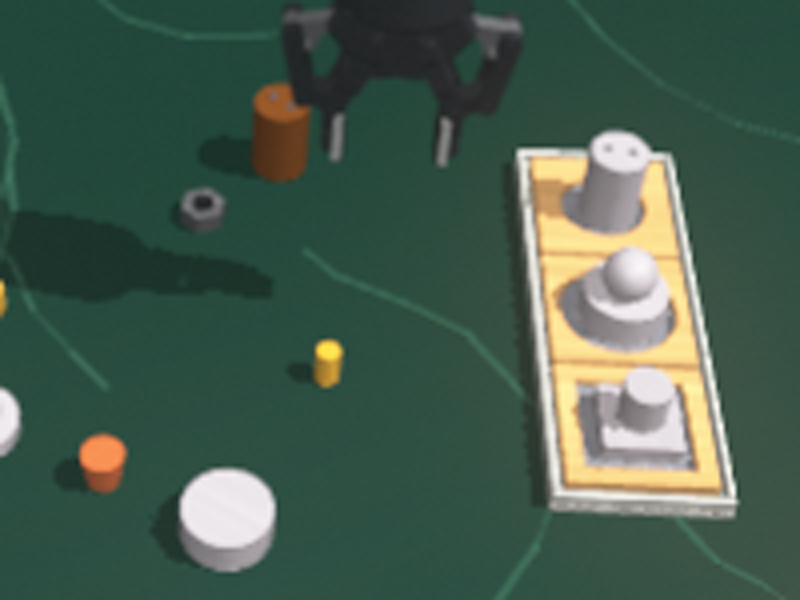

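All three parts stand in their nests, the foot is parallel, the ball sits on the collar at (630,274), and the disc is where it was. A quick number check, then hand in.

Run:
```python
from h import *
from rig import r
W=pickle.load(open("sc9.pkl","rb"));f=un(208,136,4)
b=onz(W,f(630,274),.0504);p=onz(W,f(648,386),.055);print(b,p)
if np.hypot(*(b[:2]-[.4655,.2925]))<.006 and np.hypot(*(p[:2]-[.560,.311]))<.009: print(r.sign_off())
```

```text
[0.46550305 0.29297224 0.0504    ] [0.56025422 0.31178996 0.055     ]
the job is handed in; nothing more can be done
None
```

The job is handed in: the collar, plunger and square punch stand in their nests, the ball rests in the collar's bore, and the disc and round-footed punch were not touched; the judge returned no verdict.

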